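# Clamp a planer guide bar in the bench fixture

### The arm

A 6-joint arm with a two-finger parallel gripper is mounted at the origin on the work surface. World frame = base frame: x ahead of the robot, y to its left, z up, the work surface at z = 0. Lengths are in mm, angles in rad, forces in N, time in s.
With the tool pointing down it reaches from about 275 to 750 mm from the base axis. Payload 10.2 kg.
Tool frame: the origin (TCP) lies midway between the tips of the shut fingers; the grasp point (between the pads) lies 19 mm behind it; x points along the fingers, y is the direction in which the jaws open and shut, and the axes are right-handed (so a half turn about x gives the same grasp; the last joint's range is limited). The gripper opens to 85 mm and grips with 20 to 120 N. Pads are 22 mm wide; open, the fingers measure 114 mm over their backs; the gripper's body (76 mm by 85 mm) begins 54 mm behind the grasp point. The pads swing forward as they close: fully open they stand 13 mm farther back than shut.
Start: joints at [0.921, 0.313, 1.498, -0, 1.331, -0.223], TCP at [217.342, 477.905, 231.294] pointing down, gripper open.
Joint ranges: [-2.94, 2.94], [-0.97, 2.17], [0.19, 2.56], [-1.23, 4.37], [0.02, 3.11], [-2.88, 2.88]. Speed limits (rad/s): [2.39, 2.39, 3.01, 3.14, 3.14, 3.14].

### API

Orientations are given as a unit quaternion [w, x, y, z].
In Python, from rig import sense, capture, get_calibration, finish_job gives the robot as it stands.
- The arm moves only by the tool jog_arm, never from a script. Its argument "increments" is a list of rows, each an object of numbers: "rx", "ry", "rz": the turn, a rotation vector about the tool's x, y, z in rad; "x", "y", "z": the shift along the tool's x, y, z in mm; "hand": the finger opening in mm, from 0 to 85.4. A call has 1 to 5 rows; each row shifts and turns the commanded pose from where the row before left it, along the tool's axes as they then stand; what a row does not reach is not made up. A row lasts 1/8 s, in which the tool goes at most 62.5 mm and 10.7 degrees, less where a joint would pass 70% of its speed; a pose out of reach is approached as far as the arm can. A call with a gripper value outside its range is refused whole. The fingers move at their own pace and stop on an object; "force" is the grip in N (left out, the last holds). Time passes only in rows, so rows that do not move let the fingers close. It gives the time, the measured TCP pose, the force and the opening at its end, in the units of the state.
- sense(): the state, without advancing time (a new reading comes with each control period).
- capture(name): name is "side" or "top" or "wrist"; returns the picture (420x560x3 uint8, red, green, blue); there is no depth.
- get_calibration(name): a dict with "camera_matrix" (3x3 intrinsics, pixels), "R" (3x3) and "t" (3): a world point X has camera coordinates R X + t; the wrist camera has in their place "T_tool_cam" (4x4, takes a point from camera to tool coordinates, whose origin is the TCP and whose axes are the tool frame's). Camera axes: x right, y down, z forward; pixel columns grow to the right and rows downward; lengths in mm; the calibration is good to about 2 mm. The wrist camera is an equidistant fisheye: a pixel r from the principal point sees the ray r / f radians off the axis. A picture is of the moment at which its call begins: read the wrist's pose just before it. get_calibration takes no time and is no camera call.
- finish_job(): hands the job in, once; it reports no verdict.
The state is a dict: "time_s": time; "joints": joint angles; "dq": joint speeds; "tau": joint torques, N m; "eef_pos": TCP position; "ee_rot": TCP orientation; "force": force on the tool from outside, world axes, zero at the start; "wrist_torque": the same for the moment, N m; "grip_width": opening from 0.0 (shut) to 1.0 (fully open).
Only numpy, scipy, OpenCV 4.12 (cv2) and the standard library are available. Lean on these libraries where they do the work, as an engineer would, in place of code of your own. Each camera call takes 0.05 s, during which the arm holds its last target.

### The job

Lay the long aluminium bar flat across the two rests of the fixture, centred, and let go of it, then pump the trigger until the bar is pushed up against both stops and the sprung pad is pressed in about half way; never bottom the pad. Finish while still holding the trigger at least partly squeezed with the gripper. Move the pusher only with the trigger, do not push on its rod, head or pad, and leave the short bar, screwdriver and tin alone.

Things in the scene. Friction and masses are not known exactly. Their poses are not given: they have to be found in the camera images.
- fixture: Fixed bench fixture on a plywood base 245 x 220 x 12 mm. Origin: on the table, on its centre line. Its x is the way the pusher pushes, y runs along a laid bar, z up. The pusher's housing (44 mm wide) is at x = -150 to -68 mm, up to 68 mm above the table, and 106 mm at x = -112 to -78 mm
- rests (a point): centre point between the two steel rests, level with their flat tops 42 mm above the table, at the foot of the stop faces' line (fixture x = 54 mm, y = 0). The rests are centred at fixture y = +-75 mm, each 30 mm wide in y, tops from x = 0 to 54 mm; 120 mm is free between them. At x = 54 mm each has a stop that rises to 75 mm above the table
- handle_grip (a point): middle of the fixed upright black handle, 140 mm above the table, at fixture x = -133.5 mm; the handle is 16 mm thick in x, 26 mm wide in y, its top 165 mm above the table
- trigger_grip (a point): middle of the trigger, 45 mm above its hinge and moving with it, about 139 mm above the table. Black lever 12 mm thick, 22 mm wide in y, between handle and rests, reaching from about 102 to 163 mm above the table. At this height handle back to trigger front is about 62 mm when released, 43 mm fully squeezed
- trigger (a joint): trigger angle, rad: 0 released (sprung), 0.42 fully squeezed, at its end stop. Squeezing pulls it towards the handle (fixture -x), about a level hinge 95 mm above the table at fixture x = -95 mm; it leans 0.21 rad to the rests at 0. It drives the pusher forward about 20 mm per rad (8 to 9 mm a stroke); let go, it slips back and the pusher stays. Takes 4 to 20 N at trigger_grip
- jaw: steel pusher rod (12 mm square) with its head plate (34 x 34 x 10 mm); slides along fixture x only, 52 mm above the table, held by 12 N of friction. Origin: centre of the head's front face, at fixture x = -56 mm when fully back. The rod's tail reaches 160 mm behind the origin. Carries the pad
- pad (a joint): how far the sprung pad is pressed in towards the head, m: 0 free, 0.014 bottomed; spring 0.7 N per mm
- pad_face (a point): centre of the front face of the rubber pad (30 mm wide, 24 mm high, 8 mm thick), 22 mm ahead of the head when free; at the start it is 16 to 34 mm short of the rests' edge x = 0 (of the fixture)
- bar: long plain aluminium bar, 220 mm long (its y), 36 mm wide (its x), 20 mm high, about 0.42 kg, loose, lying flat. Origin: centre of its underside. Either way round is right
- offcut: short aluminium bar of the same 36 x 20 mm section, 110 mm long (its y), loose; too short to bridge the rests, a bystander. Origin: centre of its underside
- screwdriver: black-handled screwdriver lying on the table, a bystander
- tin: upright tin, 66 mm across and 110 mm high, a bystander; origin at the centre of its underside
There are look-alikes about, which are no part of the job. What is shaped like the bar but yellow is not meant.

How it is judged (in metres and radians):
On the way:
1. the long bar lies flat on both rests, let go, before the pad has pressed on it (z of bar in the frame of fixture between 0.039 and 0.045 m and angle between bar's own z axis and vertical below 0.06 rad and y of bar in the frame of fixture between -0.03 and 0.03 m and x of bar in the frame of fixture between 0.004 and 0.041 m and contact force between the fingers and bar below 0.3 N and value of joint pad below 0.003 m), for 0.2 s.
At the end, for the whole second after the job is handed in: The long bar lies flat on both rests (within 35 mm of centred), against both stops within 3 mm and 0.04 rad, the pad pressed in by 4 to 10.5 mm of its 14 mm, and the gripper (not touching the bar) is still holding the trigger squeezed by more than 0.04 rad (z of bar in the frame of fixture between 0.039 and 0.045 m and angle between bar's own z axis and vertical below 0.06 rad and y of bar in the frame of fixture between -0.035 and 0.035 m and x of bar in the frame of fixture above 0.033 m and angle between the x axis of bar and the x axis of fixture, either way round below 0.04 rad and value of joint pad between 0.004 and 0.0105 m and contact force between jaw and bar above 1.5 N and contact force between the fingers and bar below 0.3 N and contact force between the fingers and fixture above 1 N and value of joint trigger above 0.04 rad and linear speed of bar below 0.01 m/s); the arm keeps its last pose, push and grip.
It fails at once if the pad is bottomed (pressed in more than 13 mm) (value of joint pad above 0.013 m).
It fails at once if the robot pushes the rod, head or pad directly (contact force between the arm and jaw above 2 N).
It fails at once if the fingers push the rod, head or pad directly (contact force between the fingers and jaw above 2 N).
It fails at once if a bystander is moved by more than 30 mm (distance of any of offcut, screwdriver, tin from where it was at the start of the episode above 0.03 m).
It also fails if it takes over 72 s, if anything falls off the work surface, if the arm or the gripper's body presses on something with over 40 N, if the wrist force passes 120 N, or if a joint passes its speed limit or range.

## Working session

There is one attempt and no reset: what is moved stays moved. The work goes in short steps, Python scripts to look and compute and a tool call to move; the robot and the scene stay as the last step left them, time stands still between calls to the robot, and variables do not carry over. Pictures are saved under pics/ and viewed, and the job is handed in when it is done.

Besides the shell and the picture viewer there is one more tool, called by a JSON object that holds its "fn" and its "kwargs". jog_arm: Moves the arm, as the interface text tells. Its arguments: {"type":"object","properties":{"increments":{"type":"array","items":{"type":"object","properties":{"rx":{"type":"number"},"ry":{"type":"number"},"rz":{"type":"number"},"x":{"type":"number"},"y":{"type":"number"},"z":{"type":"number"},"hand":{"type":"number"}}}},"force":{"type":"number"}},"required":["increments"]}

```bash
ls; mkdir -p pics; python3 - <<'E'
from rig import *
import cv2,numpy as np
print(sense())
for n in ["side","top","wrist"]:
    im=capture(n); cv2.imwrite(f"pics/{n}0.png",cv2.cvtColor(im,cv2.COLOR_RGB2BGR)); print(n,get_calibration(n))
E
```

```text
pics
{'time_s': 0.0, 'joints': array([ 9.20603175e-01,  3.13456654e-01,  1.49845731e+00,  1.42421449e-05,
        1.33099859e+00, -2.23399908e-01]), 'dq': array([ 0.00066648,  0.00035663, -0.00317195,  0.00133334,  0.00033424,
       -0.00273302]), 'tau': array([-7.22320260e-05, -4.12268186e+01, -2.59743780e+01, -1.70413450e-04,
        4.10268927e-03,  3.52072846e-05]), 'eef_pos': array([217.17004616, 477.68794725, 230.72406008]), 'ee_rot': array([ 0.69086538,  0.14933193,  0.69126907, -0.15017347]), 'force': array([ 1.10857687,  0.10668436, -0.64118926]), 'wrist_torque': array([0.03342327, 0.03758502, 0.02034672]), 'grip_width': 1.0009662909040868}
side {'camera_matrix': array([[437.30731073,   0.        , 281.15285981],
       [  0.        , 437.30731073, 204.70600119],
       [  0.        ,   0.        ,   1.        ]]), 'R': array([[ 0.8475001 , -0.53078555,  0.0032063 ],
       [-0.26286436, -0.42494545, -0.86621227],
       [ 0.46113545,  0.73327216, -0.49966592]]), 't': array([-353.24597349,  224.04049112, 1181.77443568])}
top {'camera_matrix': array([[536.024709  ,   0.     
[... 168 characters left out ...]
382039],
       [-0.98008226,  0.0165593 , -0.19790036],
       [ 0.19780478, -0.00724011, -0.9802147 ]]), 't': array([  30.85569   ,  468.58480714, 1701.24906068])}
wrist {'camera_matrix': array([[325.1922621 ,   0.        , 277.73947762],
       [  0.        , 325.1922621 , 207.16308723],
       [  0.        ,   0.        ,   1.        ]]), 'T_tool_cam': array([[ 3.08059352e-05, -2.90505863e-01,  9.56873211e-01,
        -1.42684133e+02],
       [ 9.99998896e-01,  1.43041690e-03,  4.02078970e-04,
        -3.15113365e-01],
       [-1.48553391e-03,  9.56872143e-01,  2.90505587e-01,
        -7.36437375e+01],
       [ 0.00000000e+00,  0.00000000e+00,  0.00000000e+00,
         1.00000000e+00]])}
```

View pics/side0.png

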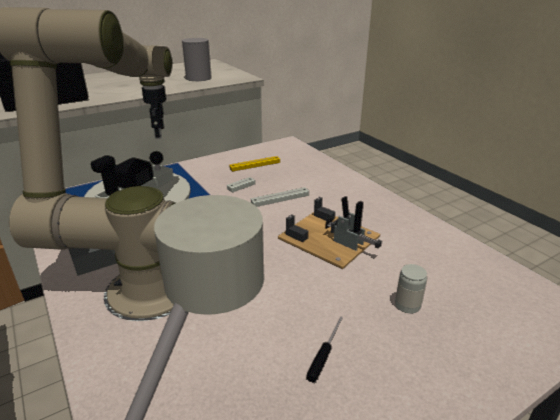

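View pics/top0.png

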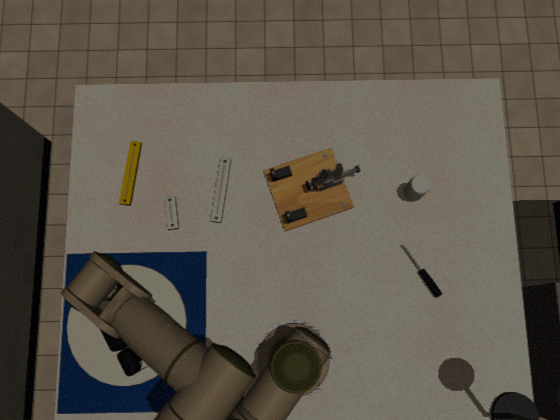

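View pics/wrist0.png

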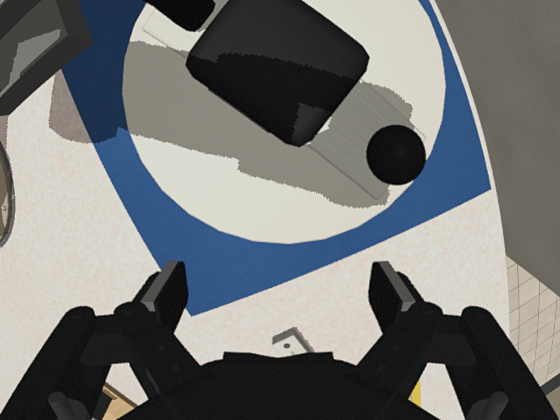

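```bash
python3 - <<'E'
import cv2
im=cv2.imread("pics/top0.png")
cv2.imwrite("pics/t1.png",cv2.resize(im[135:245,195:375],None,fx=4.4,fy=4.4,interpolation=cv2.INTER_CUBIC))
im=cv2.imread("pics/side0.png")
cv2.imwrite("pics/s1.png",cv2.resize(im[150:270,220:400],None,fx=4.4,fy=4.4,interpolation=cv2.INTER_CUBIC))
E
```

```text
(no output)
```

View pics/t1.png

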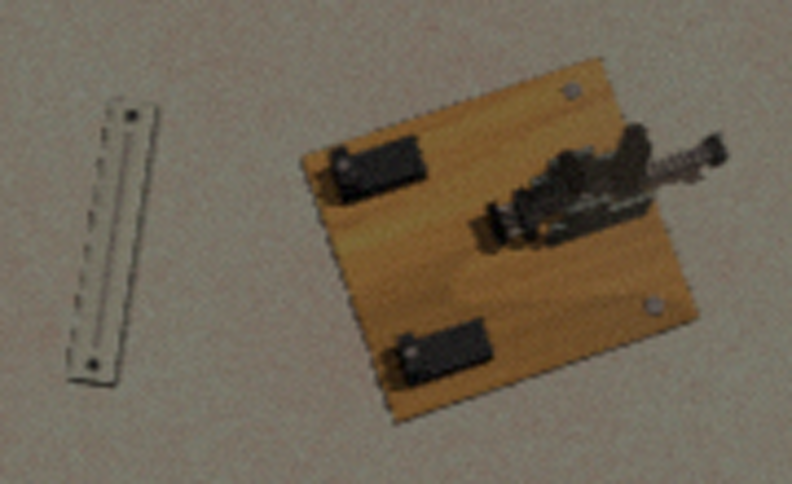

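View pics/s1.png

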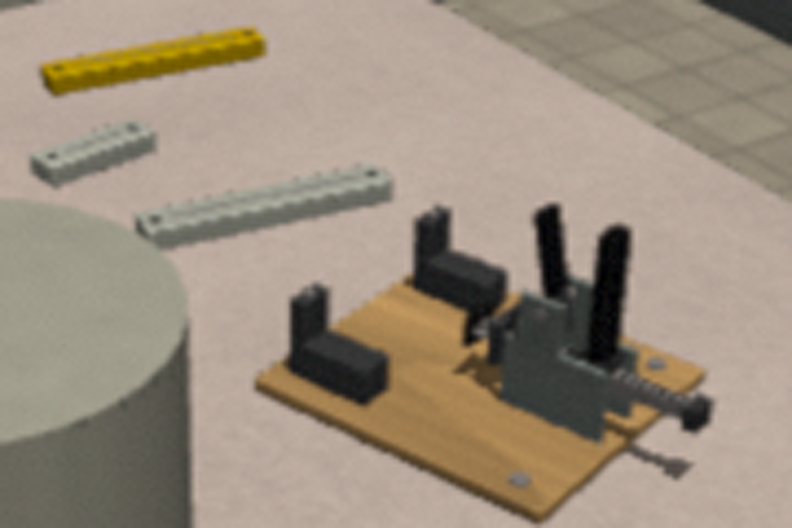

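```bash
cat > h.py <<'E'
import numpy as np,cv2
from rig import *
def back(n,px,z):
    c=get_calibration(n);K,R,t=c["camera_matrix"],c["R"],c["t"]
    r=R.T@np.linalg.inv(K)@np.array([px[0],px[1],1.]);C=-R.T@t
    return C+r*(z-C[2])/r[2]
def proj(n,X):
    c=get_calibration(n);K,R,t=c["camera_matrix"],c["R"],c["t"]
    p=K@(R@np.asarray(X,float)+t);return p[:2]/p[2]
E
python3 - <<'E'
from h import *
f=lambda p:(p[0]/4.4+195-.4,p[1]/4.4+135-.4)
c=get_calibration("top");print(-c["R"].T@c["t"])
P=[back("top",f(p),12) for p in [(305,158),(603,58),(697,318),(395,423)]]
for p in P:print(p.round(1))
for a,b in [(0,1),(1,2),(2,3),(3,0)]:
    d=P[b]-P[a];print(np.hypot(*d[:2]),np.degrees(np.arctan2(d[1],d[0])))
print("bar")
B=[back("top",f(p),z) for p,z in [((110,98),20),((158,104),20),((118,387),20),((68,382),20)]]
for p in B:print(p.round(1))
for a,b in [(0,1),(1,2),(2,3),(3,0)]:
    d=B[b]-B[a];print(np.hypot(*d[:2]),np.degrees(np.arctan2(d[1],d[0])))
print(np.mean(B,0))
g=lambda p:(p[0]/4.4+220-.4,p[1]/4.4+150-.4)
print("side bar top corners")
for p in [(137,211),(147,229),(390,186),(382,170)]:print(back("side",g(p),20).round(1))
E
```

```text
[ 123.28151456   35.40844424 1760.20455396]
[618.1  83.9  12. ]
[ 694.6 -147.8   12. ]
[ 487.6 -211.7   12. ]
[410.9  18.6  12. ]
244.04980249614695 -71.73892244001235
216.6758425054593 -162.84586469004535
242.74979602925447 108.41493169316114
217.30640360116357 17.500388739342664
bar
[666.1 232.9  20. ]
[660.7 196.1  20. ]
[440.4 225.7  20. ]
[444.9 263.2  20. ]
37.255041487010004 -98.34456750027672
222.25968380549264 172.34898149842246
37.73552602937683 83.23678566279881
223.2958400507078 -7.773844730819432
[553.01587549 229.46716998  20.        ]
side bar top corners
[454.1 266.2  20. ]
[446.6 235.7  20. ]
[655.4 192.6  20. ]
[666.2 219.7  20. ]
```

```bash
cat >> h.py <<'E'
from scipy.spatial.transform import Rotation as Ro
def pose():
    s=sense();q=s["ee_rot"];return s["eef_pos"],Ro.from_quat([q[1],q[2],q[3],q[0]]).as_matrix(),s
def target(yawdeg):
    a=np.radians(yawdeg);y=np.array([np.cos(a),np.sin(a),0]);x=np.array([0,0,-1.]);return np.stack([x,y,np.cross(x,y)],1)
def go(T,yawdeg):
    p,R,s=pose();Rt=target(yawdeg)
    rv=Ro.from_matrix(R.T@Rt).as_rotvec()
    print("p",p.round(1),"yaw",np.degrees(np.arctan2(R[1,1],R[0,1])).round(2),"tilt",np.degrees(np.arccos(-R[2,0])).round(2),"j",s["joints"].round(2),"t",s["time_s"])
    print("rotvec",rv.round(4),"shift in old tool",(R.T@(np.array(T)-p)).round(1),"shift in new tool",(Rt.T@(np.array(T)-p)).round(1))
def wproj(X,p,R):
    c=get_calibration("wrist");K=c["camera_matrix"];T=c["T_tool_cam"]
    X=np.atleast_2d(X);tl=(X-p)@R;cm=(tl-T[:3,3])@T[:3,:3]
    rr=np.hypot(cm[:,0],cm[:,1]);th=np.arctan2(rr,cm[:,2]);k=K[0,0]*th/np.maximum(rr,1e-9)
    return np.stack([K[0,2]+k*cm[:,0],K[1,2]+k*cm[:,1]],1)
def wback(px,z,p,R):
    c=get_calibration("wrist");K=c["camera_matrix"];T=c["T_tool_cam"]
    d=(np.array(px,float)-K[:2,2])/K[0,0];th=np.hypot(*d);v=np.array([np.sin(th)*d[0]/th,np.sin(th)*d[1]/th,np.cos(th)])
    r=R@(T[:3,:3]@v);C=p+R@T[:3,3];return C+r*(z-C[2])/r[2]
E
python3 - <<'E'
from h import *
go([553,229,200],82.2);go([553,229,200],-97.8)
E
```

```text
p [217.2 477.8 230.9] yaw 65.55 tilt 0.05 j [ 0.92  0.31  1.5   0.    1.33 -0.22] t 0.15
rotvec [-0.2907 -0.0004  0.0008] shift in old tool [ 30.9 -87.4 408.6] shift in new tool [  30.9 -200.9  366.4]
p [217.2 477.8 230.9] yaw 65.55 tilt 0.05 j [ 0.92  0.31  1.5   0.    1.33 -0.22] t 0.15
rotvec [2.8509e+00 1.2000e-03 5.0000e-04] shift in old tool [ 30.9 -87.4 408.6] shift in new tool [  30.9  200.9 -366.4]
```

{"fn": "jog_arm", "kwargs": {"increments": [{"y": -12.5,"z": 58},{"y": -12.5,"z": 58},{"y": -12.5,"z": 58},{"y": -12.5,"z": 58},{"y": -12.5,"z": 58}]}}

```text
schema error: expected keys rx, ry, rz, x, y, z, hand
```

{"fn": "jog_arm", "kwargs": {"increments": [{"y": -12.5,"z": 58},{"y": -12.5,"z": 58},{"rx": -0.145},{"rx": -0.145},{"x": 0}]}}

```text
schema error: expected keys rx, ry, rz, x, y, z, hand
```

```bash
python3 - <<'E'
from h import *
p,R,s=pose()
im=capture("wrist"); cv2.imwrite("pics/w1.png",cv2.cvtColor(im,cv2.COLOR_RGB2BGR))
np.savez("w1.npz",p=p,R=R)
go([553,229,231],82.2)
E
```

```text
p [217.3 477.8 231. ] yaw 65.55 tilt 0.04 j [ 0.92  0.31  1.5  -0.    1.33 -0.22] t 0.2
rotvec [-2.907e-01 -2.000e-04  7.000e-04] shift in old tool [ -0.  -87.5 408.6] shift in new tool [  -0.  -200.9  366.4]
```

View pics/w1.png

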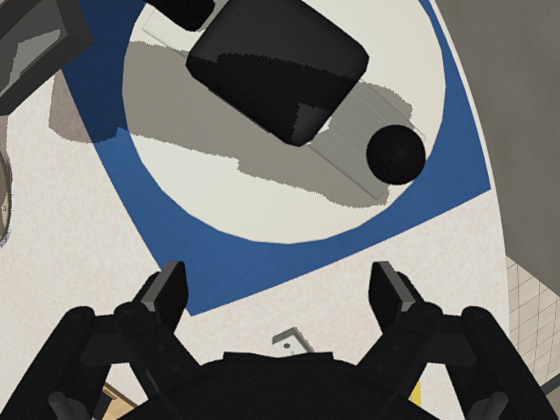

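{"fn": "jog_arm", "kwargs": {"increments": [{"rx": 0,"ry": 0,"rz": 0,"x": 0,"y": -12.5,"z": 58,"hand": 85},{"rx": 0,"ry": 0,"rz": 0,"x": 0,"y": -12.5,"z": 58,"hand": 85},{"rx": 0,"ry": 0,"rz": 0,"x": 0,"y": -12.5,"z": 58,"hand": 85},{"rx": 0,"ry": 0,"rz": 0,"x": 0,"y": -12.5,"z": 58,"hand": 85},{"rx": 0,"ry": 0,"rz": 0,"x": 0,"y": -12.5,"z": 58,"hand": 85}]}}

```text
time_s: 0.82
eef_pos: [456.8, 299.6, 231.3]
ee_rot: [0.691, 0.15, 0.691, -0.15]
force: [0.1, 0.4, 0.9]
grip_width: 0.998
```

{"fn": "jog_arm", "kwargs": {"increments": [{"rx": 0,"ry": 0,"rz": 0,"x": 0,"y": -12.5,"z": 58,"hand": 85},{"rx": 0,"ry": 0,"rz": 0,"x": 0,"y": -12.5,"z": 58,"hand": 85},{"rx": -0.145,"ry": 0,"rz": 0,"x": 0,"y": 0,"z": 0,"hand": 85},{"rx": -0.145,"ry": 0,"rz": 0,"x": 0,"y": 0,"z": 0,"hand": 85},{"rx": 0,"ry": 0,"rz": 0,"x": 0,"y": 0,"z": 0,"hand": 85}]}}

```text
time_s: 1.45
eef_pos: [550.7, 230.1, 231.0]
ee_rot: [0.705, 0.049, 0.706, -0.049]
force: [-0.2, -0.5, -0.3]
grip_width: 0.992
```

```bash
python3 - <<'E'
from h import *
p,R,s=pose()
im=capture("wrist"); cv2.imwrite("pics/w2.png",cv2.cvtColor(im,cv2.COLOR_RGB2BGR))
np.savez("w2.npz",p=p,R=R)
go([553,229,231],82.2)
E
```

```text
p [550.6 230.2 231.1] yaw 81.99 tilt 0.02 j [ 0.2   0.47  1.27  0.    1.4  -1.23] t 1.5
rotvec [-0.0036 -0.0004  0.0001] shift in old tool [ 0.1 -0.9  2.5] shift in new tool [ 0.1 -0.9  2.5]
```

View pics/w2.png

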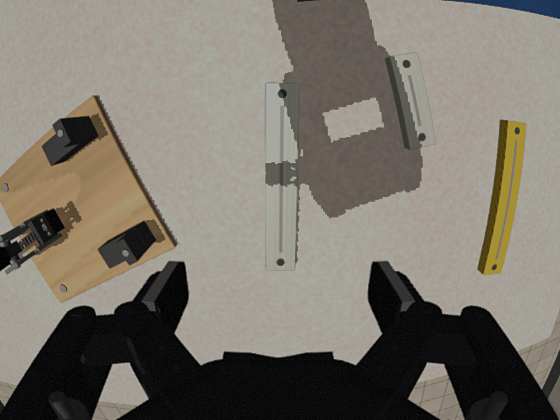

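```bash
python3 - <<'E'
import cv2
im=cv2.imread("pics/w2.png")
cv2.imwrite("pics/w2a.png",cv2.resize(im[75:285,220:340],None,fx=2.8,fy=2.8,interpolation=cv2.INTER_CUBIC))
cv2.imwrite("pics/w2b.png",cv2.resize(im[85:310,0:190],None,fx=2.6,fy=2.6,interpolation=cv2.INTER_CUBIC))
E
```

```text
(no output)
```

View pics/w2a.png

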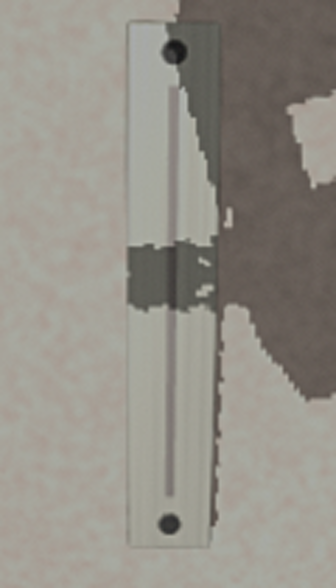

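View pics/w2b.png

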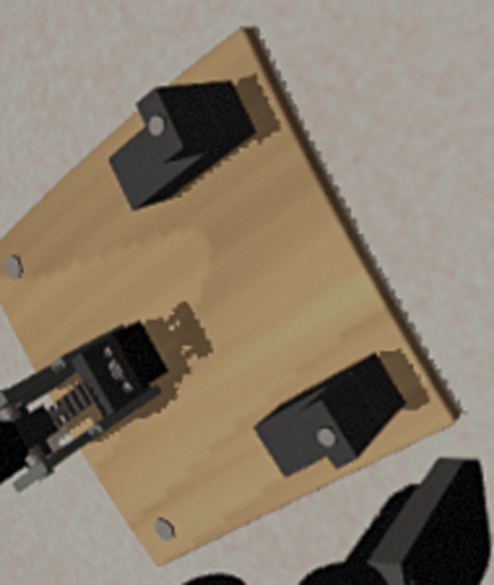

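```bash
python3 - <<'E'
from h import *
d=np.load("w2.npz");p,R=d["p"],d["R"]
f=lambda q:(q[0]/2.8+220-.3,q[1]/2.8+75-.3)
g=lambda q:(q[0]/2.6+0-.3,q[1]/2.6+85-.3)
P=[wback(f(q),20,p,R) for q in [(174,52),(169,523),(128,22),(220,22),(212,545),(128,547)]]
for q in P:print(q.round(1))
print("mid holes",(P[0]+P[1])/2,np.degrees(np.arctan2(*(P[1]-P[0])[1::-1])), "mid corners",np.mean(P[2:],0),np.degrees(np.arctan2(*(P[4]+P[5]-P[3]-P[2])[1::-1])))
for q in [(245,28),(453,418),(160,565)]:print(wback(g(q),12,p,R).round(1))
E
```

```text
[458.6 246.8  20. ]
[652.2 218.6  20. ]
[444.5 231.1  20. ]
[449.2 265.8  20. ]
[665.5 235.7  20. ]
[661.4 199.2  20. ]
mid holes [555.36421047 232.69242167  20.        ] -8.298047597962332 mid corners [555.15713238 232.95810524  20.        ] -8.127685349242233
[414.8  22.3  12. ]
[618.2  88.8  12. ]
[ 695.7 -138.8   12. ]
```

{"fn": "jog_arm", "kwargs": {"increments": [{"rx": 0,"ry": 0,"rz": 0,"x": 45,"y": 2,"z": 4,"hand": 75},{"rx": 0,"ry": 0,"rz": 0,"x": 45,"y": 0,"z": 0,"hand": 75},{"rx": 0,"ry": 0,"rz": 0,"x": 45,"y": 0,"z": 0,"hand": 75},{"rx": 0,"ry": 0,"rz": 0,"x": 25,"y": 0,"z": 0,"hand": 75},{"rx": 0,"ry": 0,"rz": 0,"x": 0,"y": 0,"z": 0,"hand": 75}]}}

```text
time_s: 2.12
eef_pos: [553.9, 231.6, 69.8]
ee_rot: [0.704, 0.049, 0.707, -0.049]
force: [0.1, -0.3, 0.8]
grip_width: 0.875
```

```bash
python3 - <<'E'
from h import *
p,R,s=pose()
im=capture("wrist"); cv2.imwrite("pics/w3.png",cv2.cvtColor(im,cv2.COLOR_RGB2BGR))
np.savez("w3.npz",p=p,R=R)
go([555,232,2],81.8)
E
```

```text
p [554.9 231.8  71.5] yaw 82.07 tilt 0.02 j [ 0.2   0.64  1.44 -0.    1.06 -1.23] t 2.175
rotvec [ 0.0048 -0.0004  0.0001] shift in old tool [69.5  0.3  0.1] shift in new tool [69.5  0.3  0.1]
```

View pics/w3.png

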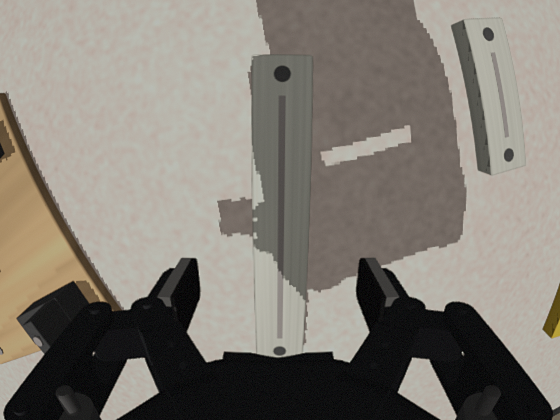

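```bash
python3 - <<'E'
from h import *
d=np.load("w3.npz");p,R=d["p"],d["R"]
P=[wback(q,20,p,R) for q in [(282,74),(279,351)]]
print(P,(P[0]+P[1])/2)
E
```

```text
[array([458.97829402, 246.83001426,  20.        ]), array([653.54938843, 218.43284832,  20.        ])] [556.26384123 232.63143129  20.        ]
```

{"fn": "jog_arm", "kwargs": {"increments": [{"rx": 0,"ry": 0,"rz": 0,"x": 35,"y": 0,"z": 0,"hand": 65},{"rx": 0,"ry": 0,"rz": 0,"x": 34,"y": 0,"z": 0,"hand": 60},{"rx": 0,"ry": 0,"rz": 0,"x": 0,"y": 0,"z": 0,"hand": 60}]}}

```text
time_s: 2.55
eef_pos: [554.4, 231.6, 1.9]
ee_rot: [0.705, 0.048, 0.706, -0.049]
force: [-0.5, 0.2, -0.1]
grip_width: 0.7
```

{"fn": "jog_arm", "kwargs": {"increments": [{"rx": 0,"ry": 0,"rz": 0,"x": 0,"y": 0,"z": 0,"hand": 25},{"rx": 0,"ry": 0,"rz": 0,"x": 0,"y": 0,"z": 0,"hand": 25},{"rx": 0,"ry": 0,"rz": 0,"x": 0,"y": 0,"z": 0,"hand": 25},{"rx": 0,"ry": 0,"rz": 0,"x": 0,"y": 0,"z": 0,"hand": 25}], "force": 60}}

```text
time_s: 3.05
eef_pos: [556.4, 232.0, 5.0]
ee_rot: [0.707, 0.049, 0.704, -0.048]
force: [-1.3, 0.5, 6.6]
grip_width: 0.403
```

{"fn": "jog_arm", "kwargs": {"increments": [{"rx": 0,"ry": 0,"rz": 0,"x": -30,"y": 0,"z": 0,"hand": 25},{"rx": 0,"ry": 0,"rz": 0,"x": -50,"y": 0,"z": 0,"hand": 25},{"rx": 0,"ry": 0,"rz": 0,"x": -50,"y": 0,"z": 0,"hand": 25},{"rx": 0,"ry": 0,"rz": 0,"x": -40,"y": 0,"z": 0,"hand": 25},{"rx": 0,"ry": 0,"rz": 0,"x": 0,"y": 0,"z": 0,"hand": 25}]}}

```text
time_s: 3.68
eef_pos: [556.1, 232.0, 176.0]
ee_rot: [0.708, 0.049, 0.703, -0.048]
force: [-0.8, -0.9, -4.5]
grip_width: 0.405
```

```bash
python3 - <<'E'
from h import *
p,R,s=pose()
for n in ["wrist","side","top"]:
    im=capture(n); cv2.imwrite(f"pics/{n}4.png",cv2.cvtColor(im,cv2.COLOR_RGB2BGR))
np.savez("w4.npz",p=p,R=R)
go([555,232,2],81.8);print(s["force"],s["grip_width"])
E
```

```text
p [554.1 231.4 170.6] yaw 82.16 tilt 0.17 j [ 0.2   0.53  1.34  0.    1.27 -1.23] t 3.825
rotvec [ 0.0062 -0.0028  0.001 ] shift in old tool [168.6   0.8   1.3] shift in new tool [168.6   0.7   0.8]
[-0.75088357 -0.91291516 -4.45035782] 0.404538367704071
```

View pics/wrist4.png

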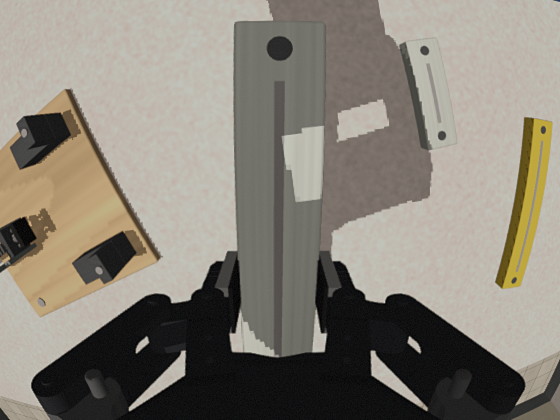

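View pics/side4.png

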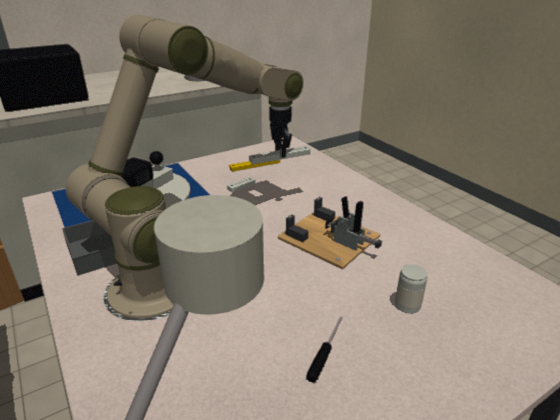

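{"fn": "jog_arm", "kwargs": {"increments": [{"rx": 0,"ry": 0,"rz": 0,"x": -12,"y": -41,"z": -14,"hand": 25},{"rx": 0,"ry": 0,"rz": 0,"x": -12,"y": -41,"z": -14,"hand": 25},{"rx": 0,"ry": 0,"rz": 0,"x": -12,"y": -41,"z": -14,"hand": 25},{"rx": -0.15,"ry": 0,"rz": 0,"x": 0,"y": 0,"z": 0,"hand": 25},{"rx": -0.15,"ry": 0,"rz": 0,"x": 0,"y": 0,"z": 0,"hand": 25}]}}

```text
time_s: 4.45
eef_pos: [495.8, 115.0, 206.8]
ee_rot: [0.704, -0.059, 0.706, 0.059]
force: [0.0, 0.4, -4.8]
grip_width: 0.404
```

{"fn": "jog_arm", "kwargs": {"increments": [{"rx": -0.15,"ry": 0,"rz": 0,"x": 0,"y": 0,"z": 0,"hand": 25},{"rx": 0,"ry": 0,"rz": 0,"x": 0,"y": 0,"z": 0,"hand": 25},{"rx": 0,"ry": 0,"rz": 0,"x": 0,"y": 0,"z": 0,"hand": 25}]}}

```text
time_s: 4.82
eef_pos: [496.3, 115.5, 207.5]
ee_rot: [0.698, -0.109, 0.699, 0.109]
force: [-0.1, -0.0, -3.1]
grip_width: 0.406
```

```bash
python3 - <<'E'
from h import *
p,R,s=pose()
im=capture("wrist"); cv2.imwrite(f"pics/w5.png",cv2.cvtColor(im,cv2.COLOR_RGB2BGR))
np.savez("w5.npz",p=p,R=R)
go([496,115,200],107.8);print(s["force"],s["grip_width"])
E
```

```text
p [496.4 115.5 207.7] yaw 107.81 tilt 0.06 j [-0.    0.3   1.58 -0.    1.26 -1.88] t 4.875
rotvec [ 0.0002 -0.0011 -0.0003] shift in old tool [ 7.7 -0.4 -0.5] shift in new tool [ 7.7 -0.4 -0.5]
[-0.09484463 -0.01820928 -3.07126509] 0.4056988981614258
```

View pics/w5.png

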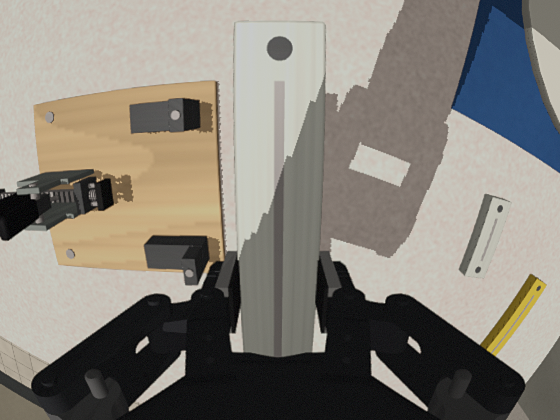

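```bash
python3 - <<'E'
import cv2
im=cv2.imread("pics/w5.png")
cv2.imwrite("pics/w5a.png",cv2.resize(cv2.convertScaleAbs(im[70:290,30:240],alpha=1.5,beta=10),None,fx=2.7,fy=2.7,interpolation=cv2.INTER_CUBIC))
cv2.imwrite("pics/w5b.png",cv2.resize(cv2.convertScaleAbs(im[80:150,110:235],alpha=2,beta=20),None,fx=6,fy=6,interpolation=cv2.INTER_CUBIC))
cv2.imwrite("pics/w5c.png",cv2.resize(cv2.convertScaleAbs(im[220:290,125:235],alpha=2,beta=20),None,fx=6,fy=6,interpolation=cv2.INTER_CUBIC))
E
```

```text
(no output)
```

View pics/w5a.png

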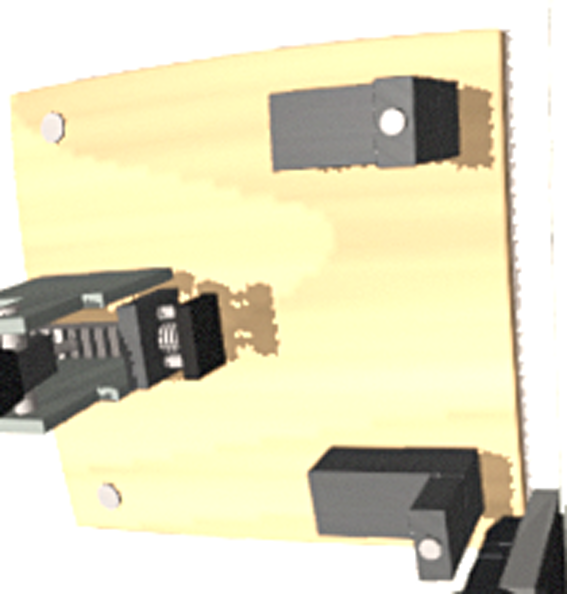

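View pics/w5b.png

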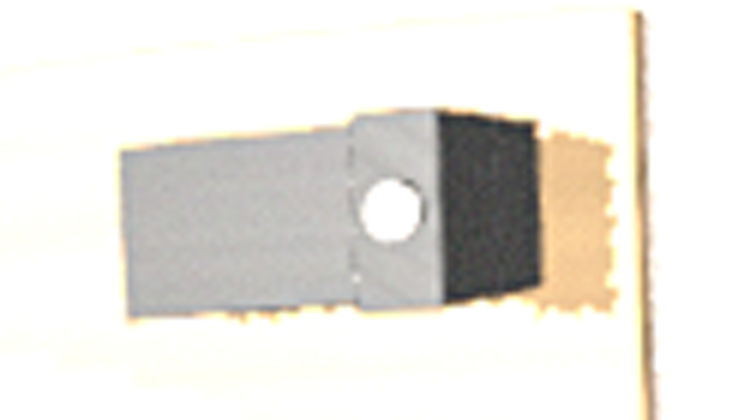

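View pics/w5c.png

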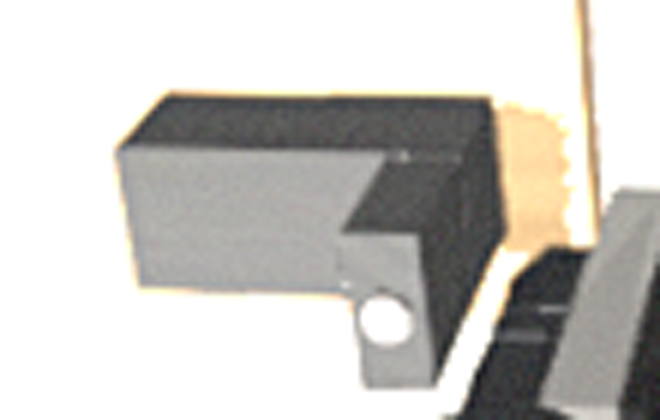

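```bash
cat > fit.py <<'E'
from h import *
from scipy.optimize import least_squares
d=np.load("w5.npz");p,R=d["p"],d["R"]
b=lambda q:(q[0]/6+110-.4,q[1]/6+80-.4)
c=lambda q:(q[0]/6+125-.4,q[1]/6+220-.4)
px=np.array([b(q) for q in [(122,150),(130,316),(352,116),(360,308)]]+[c(q) for q in [(122,148),(142,288),(342,233),(366,385)]])
F=np.array([[0,90,42],[0,60,42],[54,90,75],[54,60,75],[0,-60,42],[0,-90,42],[54,-60,75],[54,-90,75]],float)
def w(v,F):
    a=v[2];ex=np.array([np.cos(a),np.sin(a),0]);ey=np.array([-np.sin(a),np.cos(a),0])
    return np.array([v[0],v[1],v[3] if len(v)>3 else 0])+F[:,:1]*ex+F[:,1:2]*ey+F[:,2:]*[0,0,1]
for v0 in ([539,-21,1.88],[539,-21,1.88,0]):
    r=least_squares(lambda v:(wproj(w(v,F),p,R)-px).ravel(),v0)
    print(r.x,np.degrees(r.x[2]),np.abs(r.fun).max(),(r.fun**2).mean()**.5)
    print("rests",w(r.x,np.array([[54,0,42.]])))
    np.save(f"fx{len(v0)}.npy",r.x)
print("plate front in fixture frame via top cam:")
E
python3 fit.py; python3 - <<'E'
from h import *
# compare top camera: fixture plate corners in fitted frame
v=np.load("fx3.npy");a=v[2]
for q in [[618.1,83.9],[694.6,-147.8],[487.6,-211.7],[410.9,18.6]]:
    d=np.array(q)-v[:2];print(d@[np.cos(a),np.sin(a)],d@[-np.sin(a),np.cos(a)])
E
```

```text
[542.77762499 -24.44906924   1.89466516] 108.55631714810852 1.2951051210454807 0.6739866381722347
rests [[525.59284703  26.74354162  42.        ]]
[543.30259064 -24.9283504    1.89504052  -1.70435037] 108.57782394038426 1.0864551533004771 0.6009032919574486
rests [[526.09859801  26.2578063   40.29564963]]
plate front in fixture frame via top cam:
78.7458045978874 -105.8871061091706
-165.2535185456421 -104.6745445645543
-159.95645920252977 111.89911764374735
82.77929542975114 111.32168964208181
```

```bash
python3 - <<'E'
from h import *
go([533.5,3.8,110],108.5)
E
```

```text
p [496.4 115.5 207.7] yaw 107.81 tilt 0.06 j [-0.    0.3   1.58 -0.    1.26 -1.88] t 4.875
rotvec [-0.012  -0.0011 -0.0003] shift in old tool [  97.7 -117.8    1.3] shift in new tool [  97.7 -117.7   -0.2]
```

{"fn": "jog_arm", "kwargs": {"increments": [{"rx": -0.012,"ry": 0,"rz": 0,"x": 15,"y": -40,"z": 0,"hand": 25},{"rx": 0,"ry": 0,"rz": 0,"x": 15,"y": -40,"z": 0,"hand": 25},{"rx": 0,"ry": 0,"rz": 0,"x": 30,"y": -38,"z": 0,"hand": 25},{"rx": 0,"ry": 0,"rz": 0,"x": 37,"y": 0,"z": 0,"hand": 25},{"rx": 0,"ry": 0,"rz": 0,"x": 0,"y": 0,"z": 0,"hand": 25}]}}

```text
time_s: 5.5
eef_pos: [532.3, 3.6, 109.1]
ee_rot: [0.696, -0.113, 0.7, 0.115]
force: [0.5, -0.1, -2.3]
grip_width: 0.403
```

```bash
python3 - <<'E'
from h import *
p,R,s=pose()
np.savez("w6.npz",p=p,R=R)
for n in ["wrist","side","top"]:
    im=capture(n); cv2.imwrite(f"pics/{n}6.png",cv2.cvtColor(im,cv2.COLOR_RGB2BGR))
    if n!="wrist":
        q=proj(n,[533,4,60]).astype(int);cv2.imwrite(f"pics/{n}6c.png",cv2.resize(cv2.convertScaleAbs(im[q[1]-70:q[1]+60,q[0]-90:q[0]+90,::-1],alpha=1.4,beta=10),None,fx=4.4,fy=4.4,interpolation=cv2.INTER_CUBIC))
go([533.5,3.8,50],108.5);print(s["force"])
E
```

```text
p [534.6   3.8 112.9] yaw 108.64 tilt 0.14 j [-0.21  0.45  1.62  0.    1.06 -2.11] t 5.65
rotvec [0.0025 0.0021 0.0012] shift in old tool [62.9  0.4 -1.1] shift in new tool [62.9  0.3 -1. ]
[ 0.45348636 -0.05872223 -2.302401  ]
```

View pics/wrist6.png

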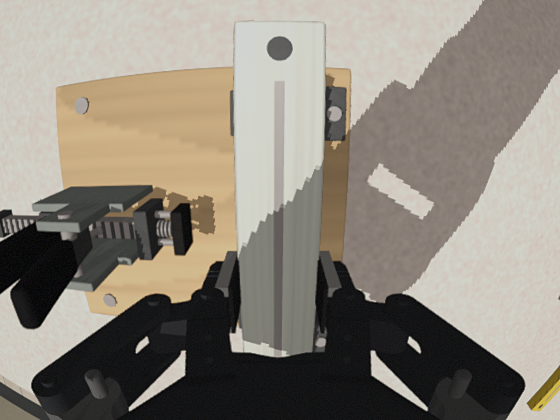

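View pics/side6c.png

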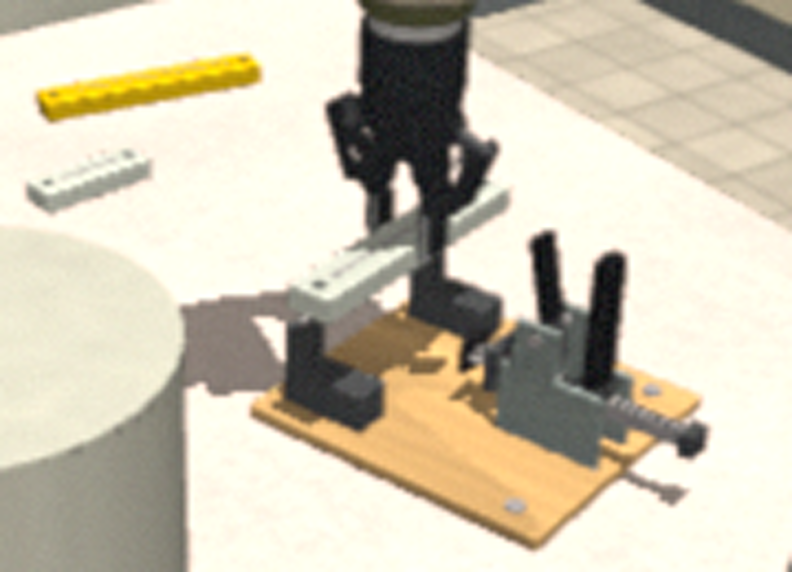

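View pics/top6c.png

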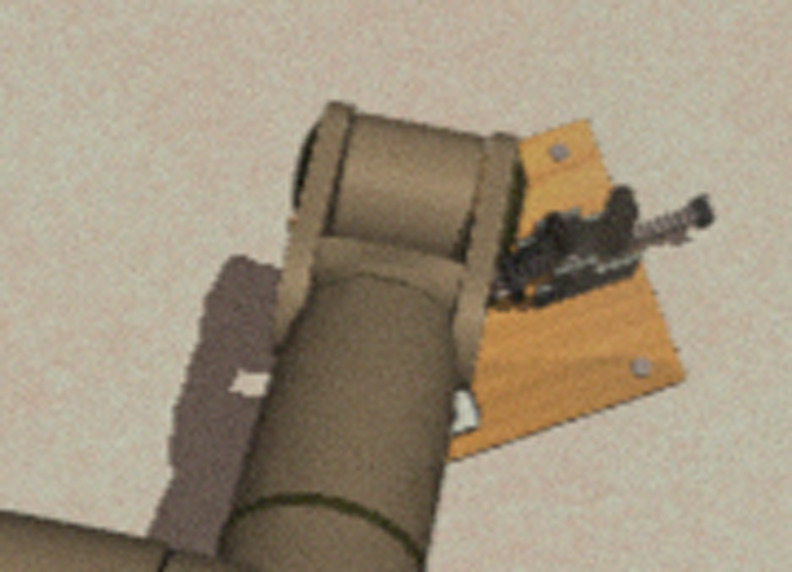

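{"fn": "jog_arm", "kwargs": {"increments": [{"rx": 0,"ry": 0,"rz": 0,"x": 30,"y": 0,"z": -1,"hand": 25},{"rx": 0,"ry": 0,"rz": 0,"x": 26,"y": 0,"z": 0,"hand": 25},{"rx": 0,"ry": 0,"rz": 0,"x": 4,"y": 0,"z": 0,"hand": 25},{"rx": 0,"ry": 0,"rz": 0,"x": 0,"y": 0,"z": 0,"hand": 25},{"rx": 0,"ry": 0,"rz": 0,"x": 0,"y": 0,"z": 0,"hand": 25}]}}

```text
time_s: 6.28
eef_pos: [533.7, 3.2, 52.7]
ee_rot: [0.699, -0.115, 0.697, 0.114]
force: [-0.3, 0.3, -4.3]
grip_width: 0.404
```

```bash
python3 - <<'E'
from h import *
p,R,s=pose()
im=capture("side");n="side"
q=proj(n,[533,4,60]).astype(int);cv2.imwrite(f"pics/{n}7c.png",cv2.resize(cv2.convertScaleAbs(im[q[1]-70:q[1]+60,q[0]-90:q[0]+90,::-1],alpha=1.4,beta=10),None,fx=4.4,fy=4.4,interpolation=cv2.INTER_CUBIC))
go([533.5,3.8,50],108.5);print(s["force"])
E
```

```text
p [533.5   3.2  52.5] yaw 108.64 tilt 0.13 j [-0.21  0.54  1.67 -0.    0.92 -2.11] t 6.325
rotvec [0.0024 0.0019 0.0011] shift in old tool [2.5 0.6 0.2] shift in new tool [2.5 0.6 0.2]
[-0.26803187  0.33278143 -4.25422713]
```

View pics/side7c.png

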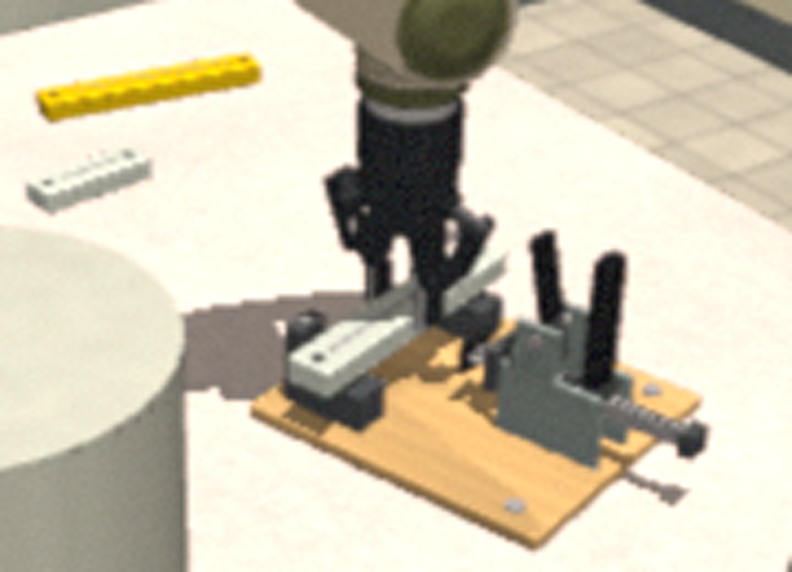

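Bar is just above the rests. Step down until contact.

{"fn": "jog_arm", "kwargs": {"increments": [{"rx": 0,"ry": 0,"rz": 0,"x": 3,"y": 0,"z": 0,"hand": 25},{"rx": 0,"ry": 0,"rz": 0,"x": 0,"y": 0,"z": 0,"hand": 25},{"rx": 0,"ry": 0,"rz": 0,"x": 0,"y": 0,"z": 0,"hand": 25}]}}

```text
time_s: 6.7
eef_pos: [532.9, 3.2, 48.3]
ee_rot: [0.698, -0.114, 0.698, 0.114]
force: [-0.0, -0.5, -4.1]
grip_width: 0.403
```

{"fn": "jog_arm", "kwargs": {"increments": [{"rx": 0,"ry": 0,"rz": 0,"x": 2,"y": 0,"z": 0,"hand": 25},{"rx": 0,"ry": 0,"rz": 0,"x": 0,"y": 0,"z": 0,"hand": 25},{"rx": 0,"ry": 0,"rz": 0,"x": 0,"y": 0,"z": 0,"hand": 25}]}}

```text
time_s: 7.08
eef_pos: [533.0, 3.2, 47.0]
ee_rot: [0.698, -0.115, 0.698, 0.114]
force: [-3.0, -0.2, 6.2]
grip_width: 0.402
```

{"fn": "jog_arm", "kwargs": {"increments": [{"rx": 0,"ry": 0,"rz": 0,"x": -0.5,"y": 0,"z": 0,"hand": 44},{"rx": 0,"ry": 0,"rz": 0,"x": 0,"y": 0,"z": 0,"hand": 46},{"rx": 0,"ry": 0,"rz": 0,"x": 0,"y": 0,"z": 0,"hand": 46},{"rx": 0,"ry": 0,"rz": 0,"x": 0,"y": 0,"z": 0,"hand": 46}]}}

```text
time_s: 7.58
eef_pos: [532.9, 3.2, 46.7]
ee_rot: [0.698, -0.114, 0.698, 0.114]
force: [-1.0, 0.7, 1.1]
grip_width: 0.541
```

{"fn": "jog_arm", "kwargs": {"increments": [{"rx": 0,"ry": 0,"rz": 0,"x": -10,"y": 0,"z": 0,"hand": 46},{"rx": 0,"ry": 0,"rz": 0,"x": -40,"y": 0,"z": 0,"hand": 46},{"rx": 0,"ry": 0,"rz": 0,"x": -60,"y": 0,"z": 0,"hand": 46},{"rx": 0,"ry": 0,"rz": 0,"x": -60,"y": 0,"z": 0,"hand": 85},{"rx": 0,"ry": 0,"rz": 0,"x": -30,"y": 0,"z": 0,"hand": 85}]}}

```text
time_s: 8.2
eef_pos: [533.3, 3.2, 251.0]
ee_rot: [0.7, -0.115, 0.696, 0.114]
force: [-0.2, -0.6, -0.5]
grip_width: 0.934
```

{"fn": "jog_arm", "kwargs": {"increments": [{"rx": 0,"ry": 0,"rz": 0,"x": 0,"y": 0,"z": 0,"hand": 85},{"rx": 0,"ry": 0,"rz": 0,"x": 0,"y": 0,"z": 0,"hand": 85}]}}

```text
time_s: 8.45
eef_pos: [532.4, 3.3, 246.0]
ee_rot: [0.697, -0.114, 0.698, 0.115]
force: [0.8, -1.0, -0.1]
grip_width: 0.996
```

```bash
python3 - <<'E'
from h import *
p,R,s=pose()
im=capture("wrist"); cv2.imwrite(f"pics/w8.png",cv2.cvtColor(im,cv2.COLOR_RGB2BGR))
np.savez("w8.npz",p=p,R=R)
cv2.imwrite("pics/w8c.png",cv2.resize(cv2.convertScaleAbs(im[60:330,80:380,::-1],alpha=1.7,beta=20),None,fx=2.2,fy=2.2,interpolation=cv2.INTER_CUBIC))
go([533.5,3.8,250],108.5);print(s["force"],s["grip_width"])
E
```

```text
p [532.3   3.3 245.6] yaw 108.63 tilt 0.13 j [-0.21  0.32  1.45 -0.    1.37 -2.11] t 8.5
rotvec [ 0.0023 -0.0019 -0.0011] shift in old tool [-4.4  0.1  1.3] shift in new tool [-4.4  0.1  1.3]
[ 0.81191279 -1.03644509 -0.12341613] 0.9961141756764392
```

View pics/w8.png

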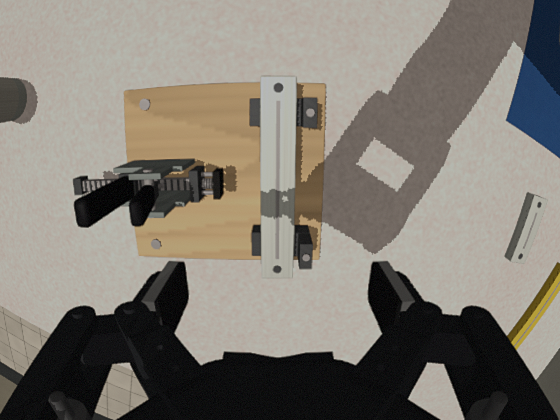

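View pics/w8c.png

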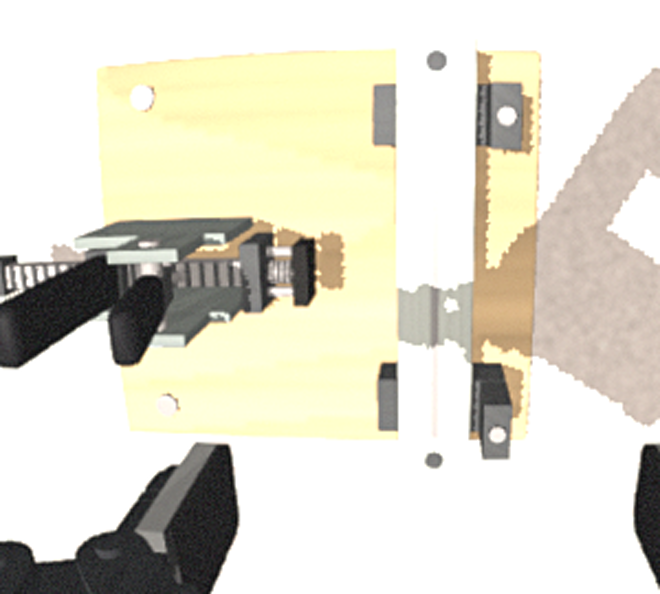

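```bash
python3 - <<'E'
import cv2
im=cv2.imread("pics/w8.png")
z=lambda n,y0,y1,x0,x1,k,a=2:cv2.imwrite(f"pics/{n}.png",cv2.resize(cv2.convertScaleAbs(im[y0:y1,x0:x1],alpha=a,beta=20),None,fx=k,fy=k,interpolation=cv2.INTER_CUBIC))
z("w8d",155,225,70,240,4.5,3)
z("w8e",85,135,235,335,7)
z("w8f",215,280,235,335,7)
E
```

```text
(no output)
```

View pics/w8d.png

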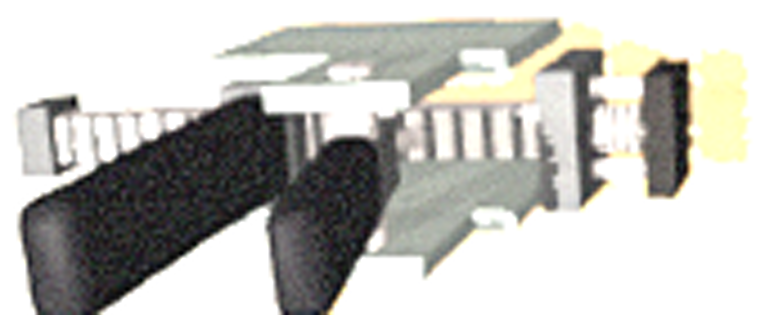

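View pics/w8e.png

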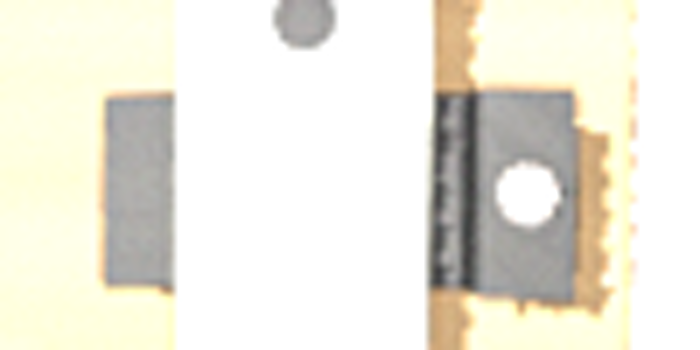

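View pics/w8f.png

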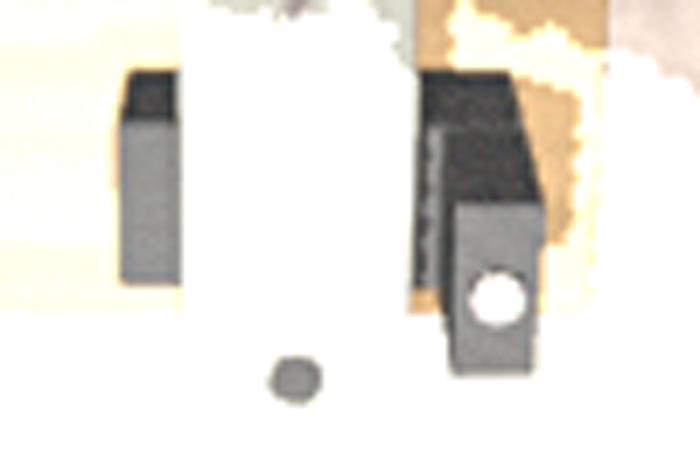

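```bash
cat > fit8.py <<'E'
from h import *
from scipy.optimize import least_squares
d=np.load("w8.npz");p,R=d["p"],d["R"]
e=lambda q:(q[0]/7+235-.4,q[1]/7+85-.4)
f=lambda q:(q[0]/7+235-.4,q[1]/7+215-.4)
D=lambda q:(q[0]/4.5+70-.4,q[1]/4.5+155-.4)
px=np.array([e(q) for q in [(106,97),(105,285),(478,92),(472,293)]]+[f(q) for q in [(122,120),(120,285),(455,203),(452,372)]])
F=np.array([[0,90,42],[0,60,42],[54,90,75],[54,60,75],[0,-60,42],[0,-90,42],[54,-60,75],[54,-90,75]],float)
def w(v,F):
    a=v[2];ex=np.array([np.cos(a),np.sin(a),0]);ey=np.array([-np.sin(a),np.cos(a),0])
    return np.array([v[0],v[1],v[3] if len(v)>3 else 0])+F[:,:1]*ex+F[:,1:2]*ey+F[:,2:]*[0,0,1]
def inv(v,X):
    a=v[2];d=X[:2]-v[:2];return np.array([d@[np.cos(a),np.sin(a)],d@[-np.sin(a),np.cos(a)]]).round(2)
if __name__=="__main__":
  for v0 in ([539,-21,1.88],[539,-21,1.88,0]):
    r=least_squares(lambda v:(wproj(w(v,F),p,R)-px).ravel(),v0)
    print(r.x,np.degrees(r.x[2]),np.abs(r.fun).max(),(r.fun**2).mean()**.5)
    v=r.x;np.save(f"f8_{len(v)}.npy",v);z0=v[3] if len(v)>3 else 0
    for n,q,z in [("hole",e((304,18)),62),("hole",f((296,379)),62),("barL",e((173,180)),62),("barR",e((433,180)),62),("barL",f((181,230)),62),("barR",f((412,230)),62),("pad",D((682,135)),64),("head",D((579,140)),69),("trigtop",D((320,160)),163)]:
        print(n,inv(v,wback(q,z+z0,p,R)))
E
python3 fit8.py
```

```text
[542.97414895 -25.40401435   1.89392207] 108.5137413677545 1.5687732548074678 0.6851957072926367
hole [30.22 99.41]
hole [ 29.65 -96.61]
barL [11.75 76.14]
barR [48.56 76.28]
barL [ 11.56 -70.32]
barR [ 47.77 -70.19]
pad [-28.21   0.71]
head [-51.48   0.83]
trigtop [-73.88  19.59]
[543.49014241 -25.2245999    1.89381617  -2.99762331] 108.50767346593982 1.1374403433198097 0.5086173219549497
hole [ 30.2  100.19]
hole [ 29.66 -97.63]
barL [11.57 76.7 ]
barR [48.72 76.84]
barL [ 11.39 -71.1 ]
barR [ 47.94 -70.97]
pad [-28.76   0.57]
head [-52.25   0.68]
trigtop [-75.27  19.4 ]
```

```bash
python3 - <<'E'
from h import *
go([578.3,-130.1,190],108.5)
E
```

```text
p [532.3   3.3 245.6] yaw 108.63 tilt 0.13 j [-0.21  0.32  1.45 -0.    1.37 -2.11] t 8.5
rotvec [ 0.0023 -0.0019 -0.0011] shift in old tool [  55.5 -141.2    1.1] shift in new tool [  55.6 -141.1    1.3]
```

{"fn": "jog_arm", "kwargs": {"increments": [{"rx": 0,"ry": 0,"rz": 0,"x": 0,"y": -50,"z": 1,"hand": 85},{"rx": 0,"ry": 0,"rz": 0,"x": 0,"y": -50,"z": 0,"hand": 85},{"rx": 0,"ry": 0,"rz": 0,"x": 0,"y": -41,"z": 0,"hand": 85},{"rx": 0,"ry": 0,"rz": 0,"x": 50,"y": 0,"z": 0,"hand": 85},{"rx": 0,"ry": 0,"rz": 0,"x": 0,"y": 0,"z": 0,"hand": 85}]}}

```text
time_s: 9.12
eef_pos: [577.0, -129.5, 192.6]
ee_rot: [0.695, -0.112, 0.701, 0.116]
force: [-0.5, -0.1, -0.3]
grip_width: 0.993
```

{"fn": "jog_arm", "kwargs": {"increments": [{"rx": 0,"ry": 0,"rz": 0,"x": 0,"y": 0,"z": 0,"hand": 85},{"rx": 0,"ry": 0,"rz": 0,"x": 0,"y": 0,"z": 0,"hand": 85}]}}

```text
time_s: 9.38
eef_pos: [579.4, -129.9, 198.6]
ee_rot: [0.699, -0.115, 0.697, 0.114]
force: [-0.1, -0.1, -0.5]
grip_width: 0.999
```

```bash
python3 - <<'E'
from h import *
p,R,s=pose()
np.savez("w9.npz",p=p,R=R)
for n in ["wrist","side"]:
    im=capture(n); cv2.imwrite(f"pics/{n}9.png",cv2.cvtColor(im,cv2.COLOR_RGB2BGR))
    if n!="wrist":
        q=proj(n,[560,-80,100]).astype(int);cv2.imwrite(f"pics/{n}9c.png",cv2.resize(cv2.convertScaleAbs(im[q[1]-75:q[1]+60,q[0]-90:q[0]+90,::-1],alpha=1.4,beta=10),None,fx=4.4,fy=4.4,interpolation=cv2.INTER_CUBIC))
go([578.3,-130.1,118],108.5)
E
```

```text
p [ 579.2 -129.9  198.1] yaw 108.66 tilt 0.11 j [-0.42  0.49  1.33 -0.    1.32 -2.31] t 9.475
rotvec [0.0028 0.0014 0.0014] shift in old tool [80.1  0.2 -1. ] shift in new tool [80.1  0.1 -0.9]
```

View pics/wrist9.png

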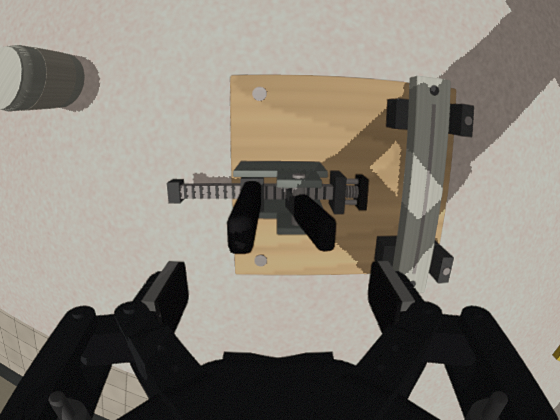

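View pics/side9c.png

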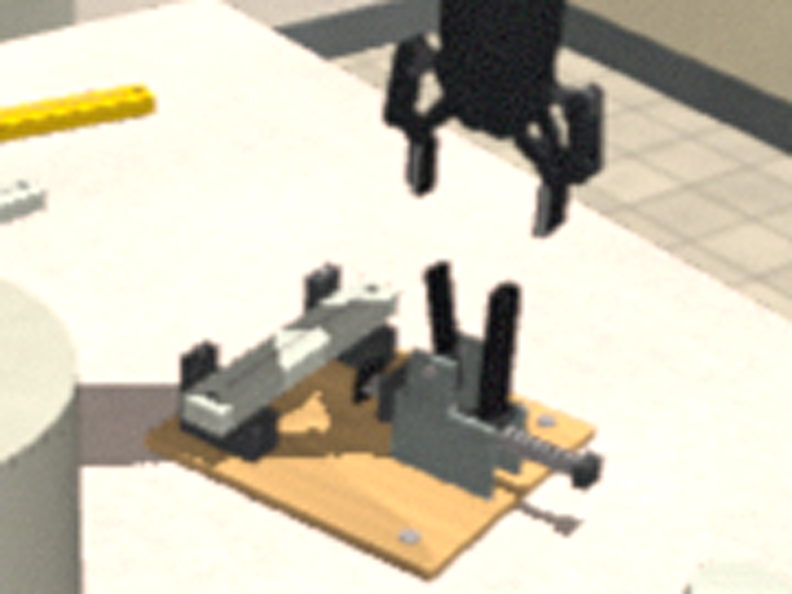

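{"fn": "jog_arm", "kwargs": {"increments": [{"rx": 0,"ry": 0,"rz": 0,"x": 30,"y": 0,"z": -1,"hand": 85},{"rx": 0,"ry": 0,"rz": 0,"x": 30,"y": 0,"z": 0,"hand": 85},{"rx": 0,"ry": 0,"rz": 0,"x": 20,"y": 0,"z": 0,"hand": 85},{"rx": 0,"ry": 0,"rz": 0,"x": 0,"y": 0,"z": 0,"hand": 75},{"rx": 0,"ry": 0,"rz": 0,"x": 0,"y": 0,"z": 0,"hand": 70}], "force": 40}}

```text
time_s: 10.1
eef_pos: [578.0, -130.0, 117.9]
ee_rot: [0.698, -0.115, 0.698, 0.115]
force: [-2.4, 3.7, -2.5]
grip_width: 0.819
```

{"fn": "jog_arm", "kwargs": {"increments": [{"rx": 0,"ry": 0,"rz": 0,"x": 0,"y": 0,"z": 0,"hand": 68},{"rx": 0,"ry": 0,"rz": 0,"x": 0,"y": 0,"z": 0,"hand": 68}]}}

```text
time_s: 10.35
eef_pos: [578.0, -129.7, 118.0]
ee_rot: [0.698, -0.114, 0.697, 0.115]
force: [-3.1, 4.8, 1.1]
grip_width: 0.798
```

```bash
python3 - <<'E'
from h import *
p,R,s=pose()
np.savez("w10.npz",p=p,R=R)
for n in ["wrist","side"]:
    im=capture(n); cv2.imwrite(f"pics/{n}10.png",cv2.cvtColor(im,cv2.COLOR_RGB2BGR))
    if n!="wrist":
        q=proj(n,[560,-80,100]).astype(int);cv2.imwrite(f"pics/{n}10c.png",cv2.resize(cv2.convertScaleAbs(im[q[1]-75:q[1]+60,q[0]-90:q[0]+90,::-1],alpha=1.4,beta=10),None,fx=4.4,fy=4.4,interpolation=cv2.INTER_CUBIC))
go([578.3,-130.1,118],108.5);print(s["force"],s["grip_width"])
E
```

```text
p [ 578.  -129.7  118. ] yaw 108.66 tilt 0.05 j [-0.42  0.56  1.43  0.    1.15 -2.32] t 10.45
rotvec [ 0.0028  0.0007 -0.0003] shift in old tool [ 0.  -0.5  0.2] shift in new tool [ 0.  -0.5  0.2]
[-3.09935786  4.75284748  1.05237216] 0.7977800124437204
```

View pics/wrist10.png

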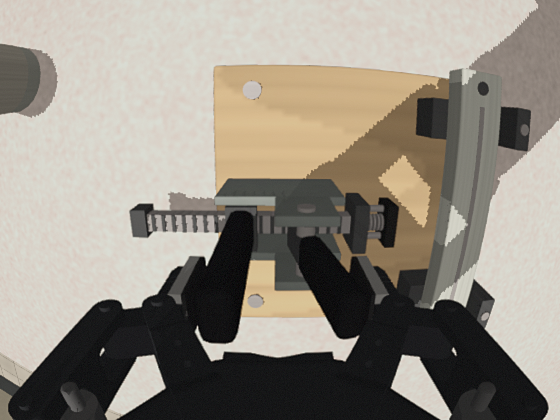

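View pics/side10c.png

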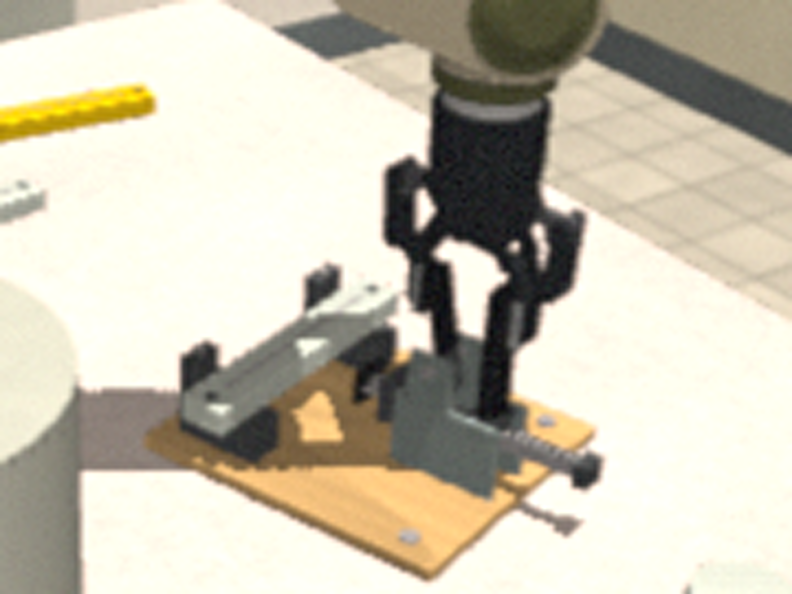

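{"fn": "jog_arm", "kwargs": {"increments": [{"rx": 0,"ry": 0,"rz": 0,"x": 0,"y": -1,"z": 0,"hand": 60},{"rx": 0,"ry": 0,"rz": 0,"x": 0,"y": -4,"z": 0,"hand": 50},{"rx": 0,"ry": 0,"rz": 0,"x": 0,"y": -5,"z": 0,"hand": 42},{"rx": 0,"ry": 0,"rz": 0,"x": 0,"y": 0,"z": 0,"hand": 40},{"rx": 0,"ry": 0,"rz": 0,"x": 0,"y": 0,"z": 0,"hand": 40}], "force": 40}}

```text
time_s: 11.08
eef_pos: [581.4, -138.1, 121.0]
ee_rot: [0.699, -0.114, 0.697, 0.115]
force: [-11.9, 11.6, 25.9]
grip_width: 0.521
```

```bash
cat > look.py <<'E'
import sys
from h import *
from fit8 import inv
n=sys.argv[1]
p,R,s=pose();im=capture("wrist");cv2.imwrite(f"pics/w{n}.png",im[:,:,::-1]);np.savez(f"w{n}.npz",p=p,R=R)
cv2.imwrite(f"pics/w{n}c.png",cv2.resize(cv2.convertScaleAbs(im[150:340,120:500,::-1],alpha=2,beta=15),None,fx=2.1,fy=2.1,interpolation=cv2.INTER_CUBIC))
v=np.load("f8_3.npy");a=v[2]
print("fixture pos",inv(v,p),p[2].round(1),"t",s["time_s"],"grip mm",(s["grip_width"]*85.4).round(1),"F fixture",(s["force"]@np.array([[np.cos(a),-np.sin(a),0],[np.sin(a),np.cos(a),0],[0,0,1]])).round(1))
E
python3 look.py 11
```

```text
Traceback (most recent call last):
  File "look.py", line 8, in <module>
    print("fixture pos",inv(v,p),p[2].round(1),"t",s["time_s"],"grip mm",(s["grip_width"]*85.4).round(1),"F fixture",(s["force"]@np.array([[np.cos(a),-np.sin(a),0],[np.sin(a),np.cos(a),0],[0,0,1]])).round(1))
                                                                         ^^^^^^^^^^^^^^^^^^^^^^^^^^^^
AttributeError: 'float' object has no attribute 'round'
```

View pics/w11c.png

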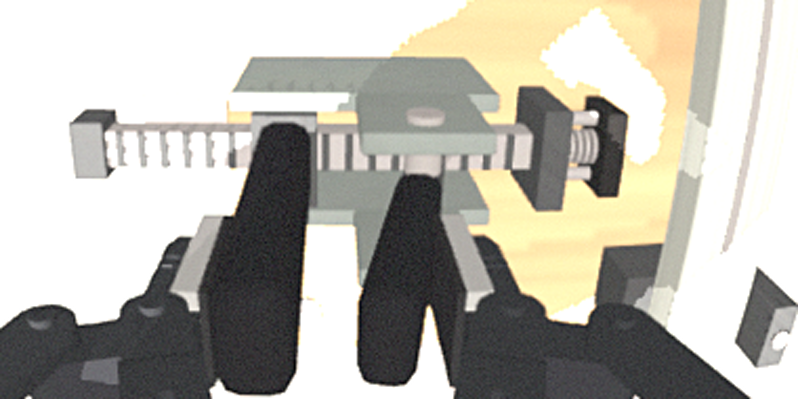

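```bash
sed -i 's/(s\["grip_width"\]\*85.4).round(1)/round(s["grip_width"]*85.4,1)/' look.py; python3 -c "
from fit8 import inv;import numpy as np
print(inv(np.load('f8_3.npy'),np.load('w11.npz')['p']))"
```

```text
[-119.1    -0.65]
```

{"fn": "jog_arm", "kwargs": {"increments": [{"rx": 0,"ry": 0,"rz": 0,"x": -1,"y": 4,"z": 0,"hand": 55},{"rx": 0,"ry": 0,"rz": 0,"x": -1,"y": 4,"z": 0,"hand": 68},{"rx": 0,"ry": 0,"rz": 0,"x": -2,"y": 2,"z": 0,"hand": 72},{"rx": 0,"ry": 0,"rz": 0,"x": 0,"y": 0,"z": 0,"hand": 72}]}}

```text
time_s: 11.62
eef_pos: [578.1, -130.5, 121.3]
ee_rot: [0.698, -0.115, 0.698, 0.114]
force: [-0.8, 2.1, 1.5]
grip_width: 0.843
```

```bash
python3 look.py 12
```

```text
fixture pos [-1.1085e+02  4.0000e-02] 121.3 t 11.625 grip mm 72.0 F fixture [2.2 0.1 1.5]
```

View pics/w12c.png

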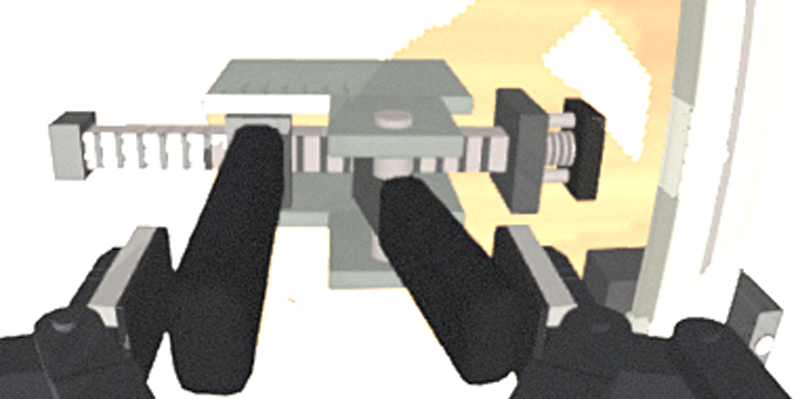

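```bash
cat > pad.py <<'E'
import sys
from h import *
from fit8 import inv
# args n ; crop px pairs: (x,y,z)
def meas(n,pts):
    d=np.load(f"w{n}.npz");v=np.load("f8_3.npy")
    for nm,x,y,z in pts: print(nm,inv(v,wback((x/2.1+120-.3,y/2.1+150-.3),z,d["p"],d["R"])))
E
python3 - <<'E'
from pad import *
im=cv2.imread("pics/w12.png")
cv2.imwrite("pics/w12d.png",cv2.resize(cv2.convertScaleAbs(im[185:260,340:440],alpha=3,beta=15),None,fx=7,fy=7,interpolation=cv2.INTER_CUBIC))
meas(12,[("head",547,150,69),("pad",603,155,64),("tail",95,145,60),("barL",690,30,62)])
E
```

```text
head [-43.94   5.42]
pad [-22.16   1.79]
tail [-189.3     3.35]
barL [ 6.17 44.2 ]
```

View pics/w12d.png

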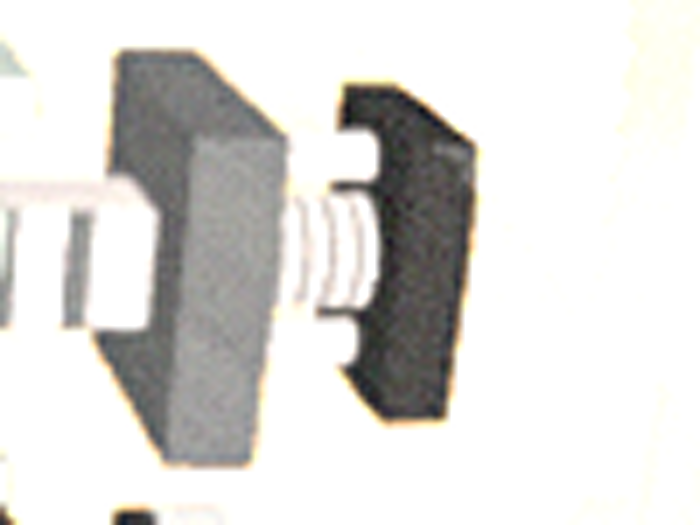

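```bash
cat > pm.py <<'E'
from h import *
from fit8 import inv
def pm(n,pts):
    d=np.load(f"w{n}.npz");v=np.load("f8_3.npy")
    for nm,x,y,z in pts: print(nm,inv(v,wback((x,y),z,d["p"],d["R"])))
def crop(n,x0=340,y0=185,w=100,h=75,k=7):
    im=cv2.imread(f"pics/w{n}.png")
    cv2.imwrite(f"pics/w{n}d.png",cv2.resize(cv2.convertScaleAbs(im[y0:y0+h,x0:x0+w],alpha=3,beta=15),None,fx=k,fy=k,interpolation=cv2.INTER_CUBIC))
E
python3 -c "
from pm import *
pm(12,[('head',378.1,227.6,69),('pad',405.4,225.2,64)])"
```

```text
head [-44.92   0.89]
pad [-23.09   0.55]
```

{"fn": "jog_arm", "kwargs": {"increments": [{"rx": 0,"ry": 0,"rz": 0,"x": 0,"y": 0,"z": 0,"hand": 76},{"rx": 0,"ry": 0,"rz": 0,"x": 0,"y": 0,"z": 0,"hand": 76}]}}

```text
time_s: 11.92
eef_pos: [577.9, -130.7, 120.7]
ee_rot: [0.698, -0.114, 0.698, 0.114]
force: [-0.9, 0.5, 0.0]
grip_width: 0.888
```

{"fn": "jog_arm", "kwargs": {"increments": [{"rx": 0,"ry": 0,"rz": 0,"x": 0,"y": -1,"z": 0,"hand": 60},{"rx": 0,"ry": 0,"rz": 0,"x": 0,"y": -4,"z": 0,"hand": 50},{"rx": 0,"ry": 0,"rz": 0,"x": 0,"y": -5,"z": 0,"hand": 42},{"rx": 0,"ry": 0,"rz": 0,"x": 0,"y": 0,"z": 0,"hand": 40},{"rx": 0,"ry": 0,"rz": 0,"x": 0,"y": 0,"z": 0,"hand": 40}], "force": 40}}

```text
time_s: 12.55
eef_pos: [581.0, -138.5, 123.6]
ee_rot: [0.698, -0.113, 0.698, 0.115]
force: [-9.2, 10.0, 24.4]
grip_width: 0.516
```

{"fn": "jog_arm", "kwargs": {"increments": [{"rx": 0,"ry": 0,"rz": 0,"x": 0,"y": 4,"z": 0,"hand": 55},{"rx": 0,"ry": 0,"rz": 0,"x": 0,"y": 4,"z": 0,"hand": 68},{"rx": 0,"ry": 0,"rz": 0,"x": 0,"y": 2,"z": 0,"hand": 76},{"rx": 0,"ry": 0,"rz": 0,"x": 0,"y": 0,"z": 0,"hand": 76},{"rx": 0,"ry": 0,"rz": 0,"x": 0,"y": 0,"z": 0,"hand": 76}]}}

```text
time_s: 13.18
eef_pos: [578.0, -130.7, 120.8]
ee_rot: [0.698, -0.115, 0.698, 0.114]
force: [0.0, 0.3, -0.1]
grip_width: 0.89
```

```bash
python3 look.py 13; python3 -c "
from pm import *
crop(13)"
```

```text
fixture pos [-110.95    0.22] 120.8 t 13.175 grip mm 76.0 F fixture [ 0.3 -0.2 -0.1]
```

View pics/w13d.png

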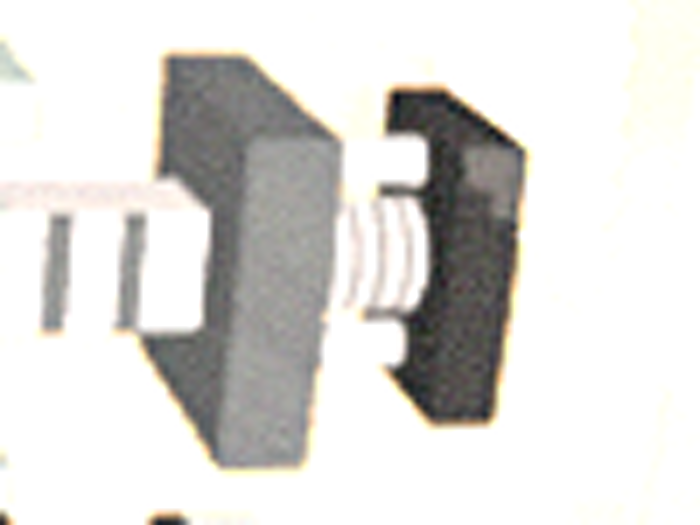

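View pics/w13c.png

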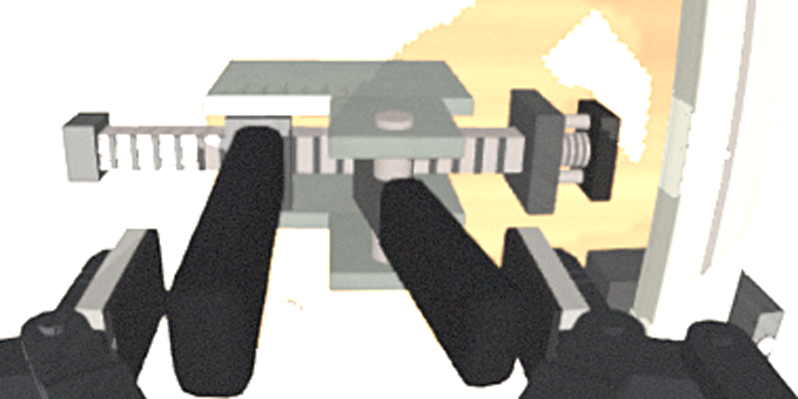

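```bash
python3 -c "
from pm import *
pm(13,[('head',340+321/7-.4,185+300/7-.4,69),('pad',340+509/7-.4,185+285/7-.4,64)])"
```

```text
head [-39.96   1.33]
pad [-18.03   0.79]
```

{"fn": "jog_arm", "kwargs": {"increments": [{"rx": 0,"ry": 0,"rz": 0,"x": 0,"y": -1,"z": 0,"hand": 60},{"rx": 0,"ry": 0,"rz": 0,"x": -2,"y": -4,"z": 0,"hand": 50},{"rx": 0,"ry": 0,"rz": 0,"x": -2,"y": -5,"z": 0,"hand": 42},{"rx": 0,"ry": 0,"rz": 0,"x": 0,"y": 0,"z": 0,"hand": 40},{"rx": 0,"ry": 0,"rz": 0,"x": 0,"y": 0,"z": 0,"hand": 40}], "force": 50}}

```text
time_s: 13.85
eef_pos: [580.8, -138.8, 124.7]
ee_rot: [0.698, -0.113, 0.698, 0.115]
force: [-1.3, 5.4, 4.0]
grip_width: 0.509
```

```bash
python3 look.py 14
```

```text
fixture pos [-119.49    0.16] 124.7 t 13.85 grip mm 43.5 F fixture [ 5.6 -0.5  4. ]
```

View pics/w14.png

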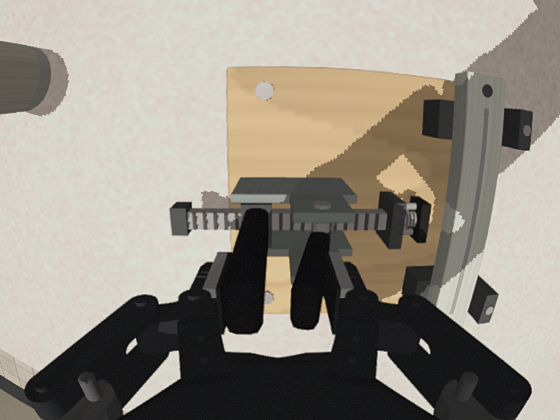

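{"fn": "jog_arm", "kwargs": {"increments": [{"rx": 0,"ry": 0,"rz": 0,"x": 2,"y": 4,"z": 0,"hand": 55},{"rx": 0,"ry": 0,"rz": 0,"x": 2,"y": 4,"z": 0,"hand": 68},{"rx": 0,"ry": 0,"rz": 0,"x": 0,"y": 2,"z": 0,"hand": 76},{"rx": 0,"ry": 0,"rz": 0,"x": 0,"y": 0,"z": 0,"hand": 76}]}}

```text
time_s: 14.4
eef_pos: [578.1, -130.7, 121.0]
ee_rot: [0.698, -0.115, 0.698, 0.114]
force: [0.1, 0.8, 0.1]
grip_width: 0.891
```

```bash
python3 look.py 15; python3 -c "
from pm import *
crop(15);crop(14,360)"
```

```text
fixture pos [-110.95    0.14] 121.0 t 14.4 grip mm 76.1 F fixture [ 0.7 -0.3  0.1]
```

View pics/w15d.png

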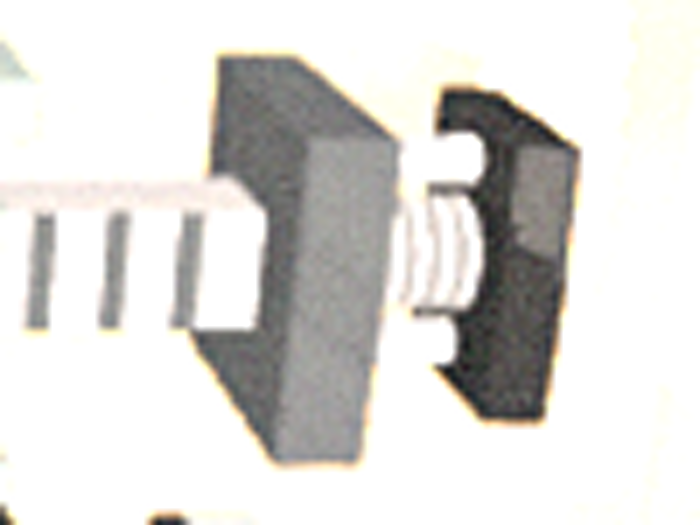

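View pics/w14d.png

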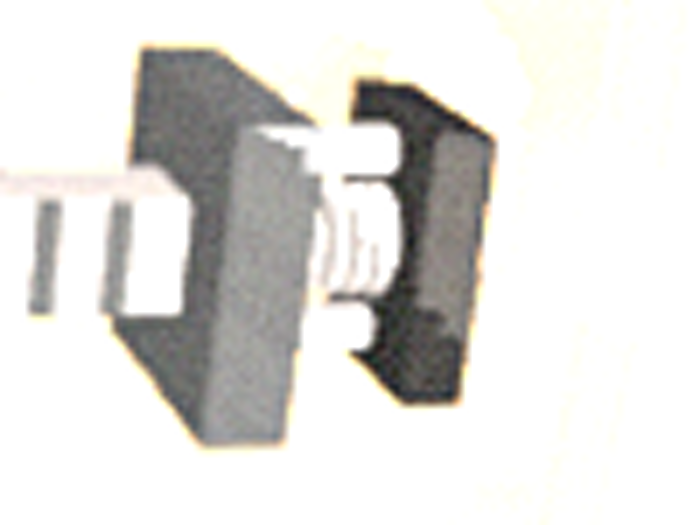

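```bash
python3 -c "
from pm import *
pm(15,[('head',340+381/7-.4,185+300/7-.4,69),('pad',340+562/7-.4,185+285/7-.4,64)])
pm(14,[('head',360+303/7-.4,185+285/7-.4,69),('pad',360+478/7-.4,185+270/7-.4,64)])"
```

```text
head [-33.74   1.13]
pad [-12.01   0.59]
head [-34.01   1.11]
pad [-11.94   0.63]
```

View pics/w15c.png

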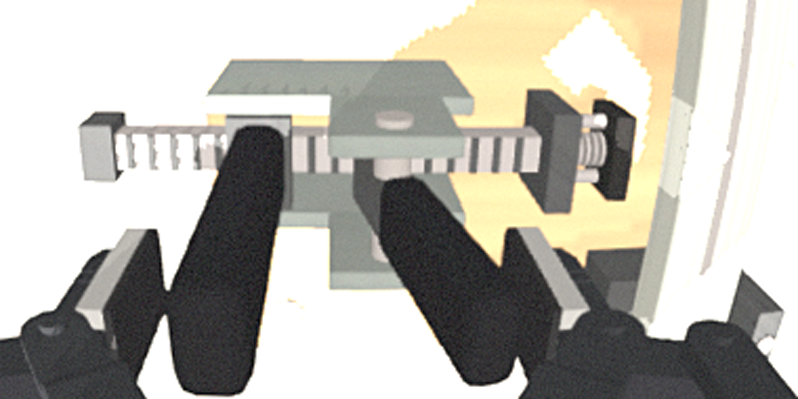

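View pics/w14c.png

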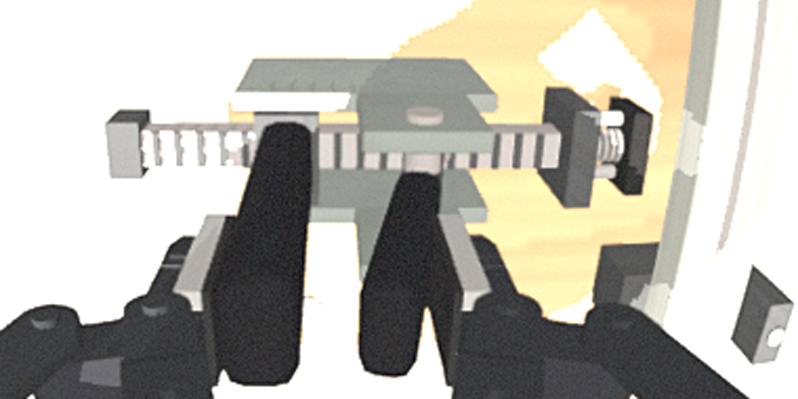

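{"fn": "jog_arm", "kwargs": {"increments": [{"rx": 0,"ry": 0,"rz": 0,"x": 0,"y": -1,"z": 0,"hand": 60},{"rx": 0,"ry": 0,"rz": 0,"x": -2,"y": -4,"z": 0,"hand": 50},{"rx": 0,"ry": 0,"rz": 0,"x": -2,"y": -5,"z": 0,"hand": 42},{"rx": 0,"ry": 0,"rz": 0,"x": 0,"y": 0,"z": 0,"hand": 38},{"rx": 0,"ry": 0,"rz": 0,"x": 0,"y": 0,"z": 0,"hand": 38}], "force": 60}}

```text
time_s: 15.08
eef_pos: [580.9, -138.8, 124.9]
ee_rot: [0.698, -0.113, 0.698, 0.115]
force: [-1.4, 5.4, 4.8]
grip_width: 0.506
```

{"fn": "jog_arm", "kwargs": {"increments": [{"rx": 0,"ry": 0,"rz": 0,"x": 2,"y": 4,"z": 0,"hand": 55},{"rx": 0,"ry": 0,"rz": 0,"x": 2,"y": 4,"z": 0,"hand": 68},{"rx": 0,"ry": 0,"rz": 0,"x": 0,"y": 2,"z": 0,"hand": 76},{"rx": 0,"ry": 0,"rz": 0,"x": 0,"y": 0,"z": 0,"hand": 76}]}}

```text
time_s: 15.58
eef_pos: [578.1, -130.7, 121.1]
ee_rot: [0.698, -0.115, 0.698, 0.114]
force: [-0.8, -0.1, 0.4]
grip_width: 0.89
```

{"fn": "jog_arm", "kwargs": {"increments": [{"rx": 0,"ry": 0,"rz": 0,"x": 0,"y": -1,"z": 0,"hand": 60},{"rx": 0,"ry": 0,"rz": 0,"x": -2,"y": -4,"z": 0,"hand": 50},{"rx": 0,"ry": 0,"rz": 0,"x": -2,"y": -5,"z": 0,"hand": 42},{"rx": 0,"ry": 0,"rz": 0,"x": 0,"y": 0,"z": 0,"hand": 38},{"rx": 0,"ry": 0,"rz": 0,"x": 0,"y": 0,"z": 0,"hand": 38}]}}

```text
time_s: 16.2
eef_pos: [580.9, -138.8, 124.9]
ee_rot: [0.698, -0.113, 0.698, 0.115]
force: [-0.4, 5.0, 5.5]
grip_width: 0.506
```

{"fn": "jog_arm", "kwargs": {"increments": [{"rx": 0,"ry": 0,"rz": 0,"x": 2,"y": 4,"z": 0,"hand": 55},{"rx": 0,"ry": 0,"rz": 0,"x": 2,"y": 4,"z": 0,"hand": 68},{"rx": 0,"ry": 0,"rz": 0,"x": 0,"y": 2,"z": 0,"hand": 76},{"rx": 0,"ry": 0,"rz": 0,"x": 0,"y": 0,"z": 0,"hand": 76}]}}

```text
time_s: 16.7
eef_pos: [578.1, -130.7, 121.1]
ee_rot: [0.698, -0.115, 0.698, 0.114]
force: [0.4, 0.4, 0.6]
grip_width: 0.89
```

```bash
python3 look.py 16; python3 -c "
from pm import *
crop(16,350)"
```

```text
fixture pos [-111.      0.13] 121.1 t 16.7 grip mm 76.0 F fixture [ 0.2 -0.5  0.6]
```

View pics/w16d.png

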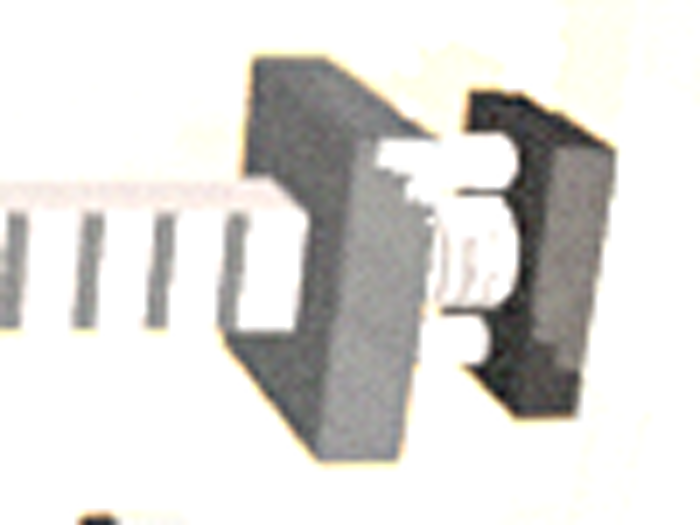

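```bash
python3 -c "
from pm import *
pm(16,[('head',350+423/7-.4,185+300/7-.4,69),('pad',350+596/7-.4,185+285/7-.4,64)])"
```

```text
head [-21.89   0.97]
pad [0.07 0.42]
```

View pics/w16.png

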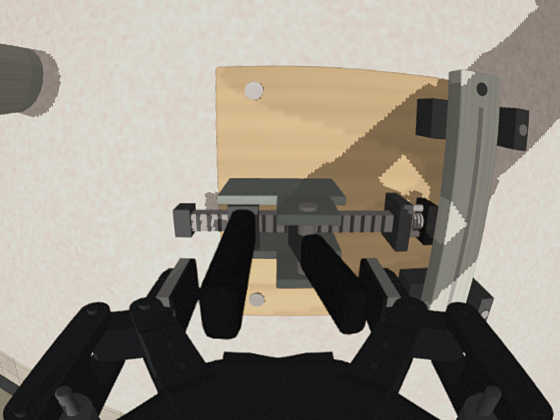

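{"fn": "jog_arm", "kwargs": {"increments": [{"rx": 0,"ry": 0,"rz": 0,"x": 0,"y": -1,"z": 0,"hand": 60},{"rx": 0,"ry": 0,"rz": 0,"x": -2,"y": -4,"z": 0,"hand": 50},{"rx": 0,"ry": 0,"rz": 0,"x": -2,"y": -5,"z": 0,"hand": 42},{"rx": 0,"ry": 0,"rz": 0,"x": 0,"y": 0,"z": 0,"hand": 38},{"rx": 0,"ry": 0,"rz": 0,"x": 0,"y": 0,"z": 0,"hand": 38}]}}

```text
time_s: 17.38
eef_pos: [580.9, -138.9, 124.9]
ee_rot: [0.698, -0.113, 0.698, 0.115]
force: [-1.8, 4.8, 4.7]
grip_width: 0.508
```

{"fn": "jog_arm", "kwargs": {"increments": [{"rx": 0,"ry": 0,"rz": 0,"x": 2,"y": 4,"z": 0,"hand": 55},{"rx": 0,"ry": 0,"rz": 0,"x": 2,"y": 4,"z": 0,"hand": 68},{"rx": 0,"ry": 0,"rz": 0,"x": 0,"y": 2,"z": 0,"hand": 76},{"rx": 0,"ry": 0,"rz": 0,"x": 0,"y": 0,"z": 0,"hand": 76}]}}

```text
time_s: 17.88
eef_pos: [578.1, -130.7, 121.0]
ee_rot: [0.698, -0.115, 0.698, 0.114]
force: [-1.1, 0.8, -0.1]
grip_width: 0.894
```

{"fn": "jog_arm", "kwargs": {"increments": [{"rx": 0,"ry": 0,"rz": 0,"x": 0,"y": -1,"z": 0,"hand": 60},{"rx": 0,"ry": 0,"rz": 0,"x": -2,"y": -4,"z": 0,"hand": 50},{"rx": 0,"ry": 0,"rz": 0,"x": -2,"y": -5,"z": 0,"hand": 42},{"rx": 0,"ry": 0,"rz": 0,"x": 0,"y": 0,"z": 0,"hand": 38},{"rx": 0,"ry": 0,"rz": 0,"x": 0,"y": 0,"z": 0,"hand": 38}]}}

```text
time_s: 18.5
eef_pos: [580.9, -138.9, 124.9]
ee_rot: [0.698, -0.113, 0.698, 0.115]
force: [-1.3, 4.8, 5.0]
grip_width: 0.504
```

{"fn": "jog_arm", "kwargs": {"increments": [{"rx": 0,"ry": 0,"rz": 0,"x": 2,"y": 4,"z": 0,"hand": 55},{"rx": 0,"ry": 0,"rz": 0,"x": 2,"y": 4,"z": 0,"hand": 68},{"rx": 0,"ry": 0,"rz": 0,"x": 0,"y": 2,"z": 0,"hand": 76},{"rx": 0,"ry": 0,"rz": 0,"x": 0,"y": 0,"z": 0,"hand": 76}]}}

```text
time_s: 19.0
eef_pos: [578.1, -130.7, 121.0]
ee_rot: [0.698, -0.115, 0.698, 0.114]
force: [-0.0, -1.0, 0.1]
grip_width: 0.891
```

```bash
python3 look.py 17; python3 -c "
from pm import *
crop(17,370,180)"
```

```text
fixture pos [-110.99    0.15] 121.0 t 19.0 grip mm 76.1 F fixture [-0.9  0.3  0.1]
```

View pics/w17d.png

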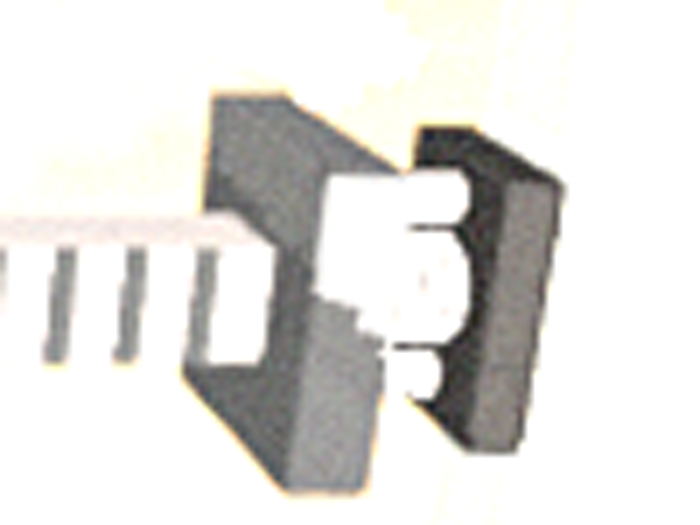

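View pics/w17.png

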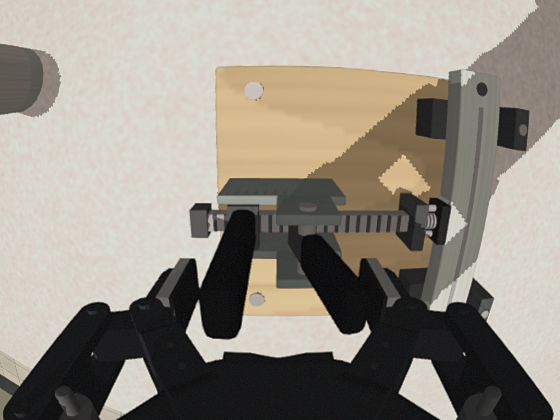

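```bash
python3 -c "
from pm import *
pm(17,[('head',370+389/7-.4,180+330/7-.4,69),('pad',370+540/7-.4,180+318/7-.4,64),('hole',482,89,62)])
pm(16,[('hole',482,89,62)])"
python3 - <<'E'
import cv2
for n in (16,17):
    im=cv2.imread(f"pics/w{n}.png")
    cv2.imwrite(f"pics/w{n}e.png",cv2.resize(cv2.convertScaleAbs(im[60:320,400:560],alpha=1.7,beta=15),None,fx=2.2,fy=2.2,interpolation=cv2.INTER_CUBIC))
E
```

```text
head [-10.23   1.35]
pad [10.26  0.51]
hole [30.69 99.58]
hole [30.69 99.57]
```

View pics/w17e.png

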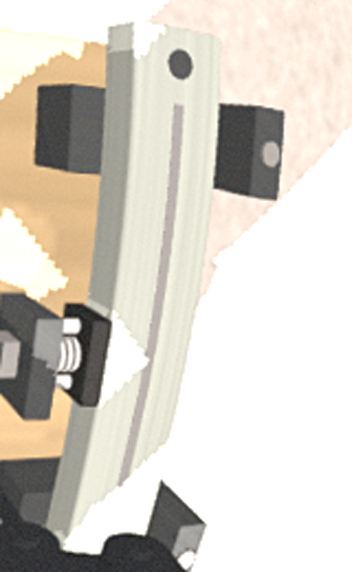

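{"fn": "jog_arm", "kwargs": {"increments": [{"rx": 0,"ry": 0,"rz": 0,"x": 0,"y": -1,"z": 0,"hand": 60},{"rx": 0,"ry": 0,"rz": 0,"x": -2,"y": -4,"z": 0,"hand": 50},{"rx": 0,"ry": 0,"rz": 0,"x": -2,"y": -5,"z": 0,"hand": 42},{"rx": 0,"ry": 0,"rz": 0,"x": 0,"y": 0,"z": 0,"hand": 38},{"rx": 0,"ry": 0,"rz": 0,"x": 0,"y": 0,"z": 0,"hand": 38}]}}

```text
time_s: 19.68
eef_pos: [580.9, -138.9, 124.8]
ee_rot: [0.698, -0.113, 0.698, 0.115]
force: [-0.2, 5.1, 4.8]
grip_width: 0.51
```

{"fn": "jog_arm", "kwargs": {"increments": [{"rx": 0,"ry": 0,"rz": 0,"x": 2,"y": 4,"z": 0,"hand": 55},{"rx": 0,"ry": 0,"rz": 0,"x": 2,"y": 4,"z": 0,"hand": 68},{"rx": 0,"ry": 0,"rz": 0,"x": 0,"y": 2,"z": 0,"hand": 76},{"rx": 0,"ry": 0,"rz": 0,"x": 0,"y": 0,"z": 0,"hand": 76}]}}

```text
time_s: 20.18
eef_pos: [578.1, -130.7, 121.0]
ee_rot: [0.698, -0.115, 0.698, 0.114]
force: [-0.0, -0.1, 0.2]
grip_width: 0.886
```

```bash
python3 look.py 18; python3 -c "
from pm import *
crop(18,380,180)"
python3 - <<'E'
import cv2
for n in (18,):
    im=cv2.imread(f"pics/w{n}.png")
    cv2.imwrite(f"pics/w{n}e.png",cv2.resize(cv2.convertScaleAbs(im[60:320,400:560],alpha=1.7,beta=15),None,fx=2.2,fy=2.2,interpolation=cv2.INTER_CUBIC))
E
```

```text
fixture pos [-111.02    0.15] 121.0 t 20.175 grip mm 75.7 F fixture [-0.1  0.1  0.2]
```

View pics/w18d.png

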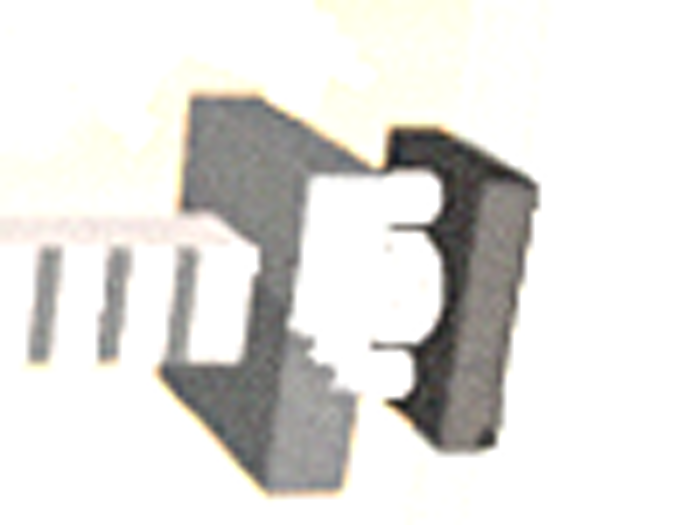

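View pics/w18e.png

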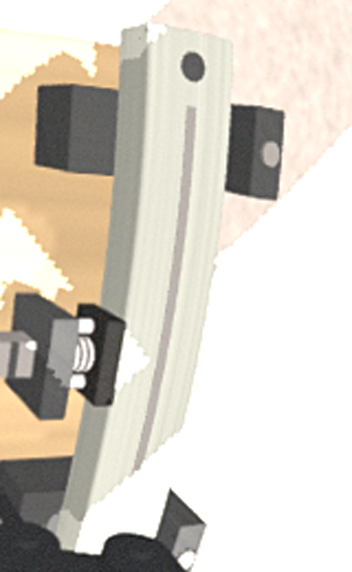

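```bash
python3 -c "
from pm import *
H=lambda n,o,x,y:pm(n,[('headfrontbottomcorner',o+x/7-.4,180+y/7-.4,69)])
H(17,370,370,492);H(18,380,343,492)
P=lambda n,o,x,y:pm(n,[('padfront',o+x/7-.4,180+y/7-.4,64)])
P(17,370,562,185);P(17,370,518,452);P(18,380,537,187);P(18,380,490,450)
pm(18,[('hole',400+193/2.2-.3,60+66/2.2-.3,62)]);pm(17,[('hole',400+180/2.2-.3,60+64/2.2-.3,62)])
"
```

```text
headfrontbottomcorner [ -9.37 -16.07]
headfrontbottomcorner [ -4.37 -16.25]
padfront [10.38 14.8 ]
padfront [ 10.5  -14.46]
padfront [15.97 14.62]
padfront [ 15.79 -14.42]
hole [35.65 99.81]
hole [30.25 99.67]
```

{"fn": "jog_arm", "kwargs": {"increments": [{"rx": 0,"ry": 0,"rz": 0,"x": 0,"y": -1,"z": 0,"hand": 60},{"rx": 0,"ry": 0,"rz": 0,"x": -2,"y": -4,"z": 0,"hand": 50},{"rx": 0,"ry": 0,"rz": 0,"x": -2,"y": -5,"z": 0,"hand": 42},{"rx": 0,"ry": 0,"rz": 0,"x": 0,"y": 0,"z": 0,"hand": 38},{"rx": 0,"ry": 0,"rz": 0,"x": 0,"y": 0,"z": 0,"hand": 38}]}}

```text
time_s: 20.85
eef_pos: [580.9, -138.8, 124.8]
ee_rot: [0.698, -0.113, 0.698, 0.115]
force: [-0.8, 4.7, 5.2]
grip_width: 0.507
```

```bash
python3 look.py 19; python3 -c "
from pm import *
crop(19,400,180)"
python3 - <<'E'
import cv2
for n in (19,):
    im=cv2.imread(f"pics/w{n}.png")
    cv2.imwrite(f"pics/w{n}e.png",cv2.resize(cv2.convertScaleAbs(im[60:320,400:560],alpha=1.7,beta=15),None,fx=2.2,fy=2.2,interpolation=cv2.INTER_CUBIC))
E
```

```text
fixture pos [-1.196e+02  1.000e-01] 124.8 t 20.85 grip mm 43.3 F fixture [ 4.7 -0.7  5.2]
```

View pics/w19d.png

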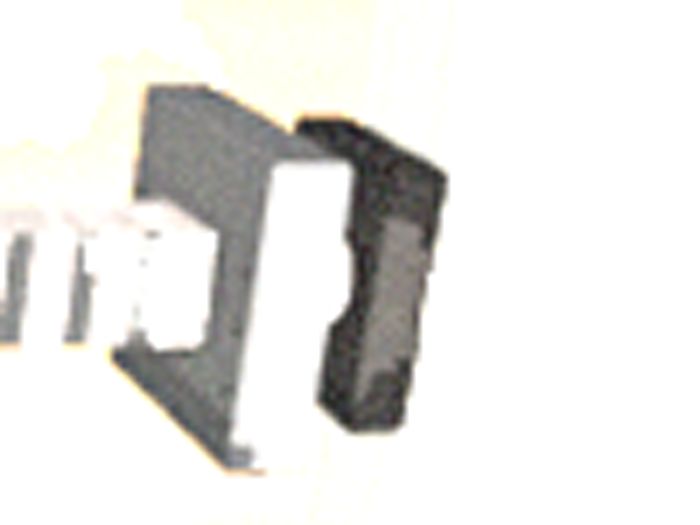

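View pics/w19e.png

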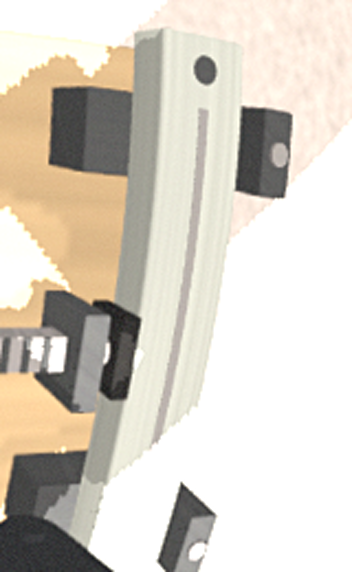

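```bash
python3 -c "
from pm import *
E=lambda x,y:(400+x/2.2-.3,60+y/2.2-.3)
im=cv2.imread('pics/w19.png');cv2.imwrite('pics/w19f.png',cv2.resize(cv2.convertScaleAbs(im[180:260,400:480],alpha=1.6,beta=0),None,fx=7,fy=7,interpolation=cv2.INTER_CUBIC))
pm(19,[('hole',*E(205,70),62),('head',*E(110,318),69),('head',*E(97,412),69),('pad',400+446/7-.4,180+180/7-.4,64),('pad',400+405/7-.4,180+430/7-.4,64)])
"
```

```text
hole [35.94 99.66]
head [ 1.18 16.21]
head [  2.29 -16.52]
pad [16.64 14.  ]
pad [ 17.03 -14.36]
```

View pics/w19f.png

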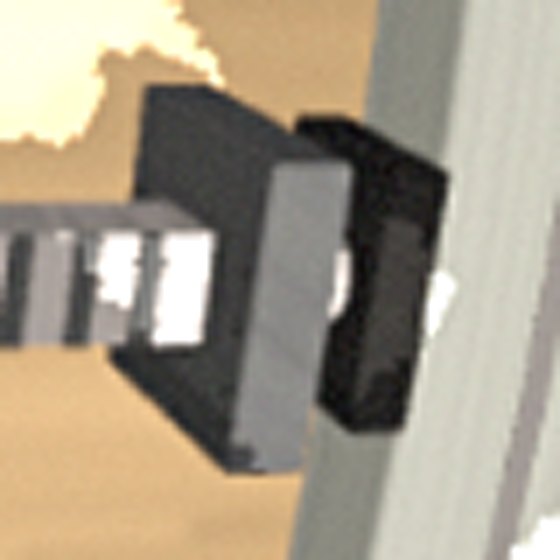

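```bash
python3 -c "
from pm import *
E=lambda x,y:(400+x/2.2-.3,60+y/2.2-.3)
G=lambda x,y:(400+x/7-.4,180+y/7-.4)
pm(19,[('head',*G(350,165),69),('head',*G(303,468),69),('slot',*E(203,112),62),('slot',*E(182,310),62),('slot',*E(158,435),62),('edge rear top',*E(162,40),62),('edge',*E(128,375),62),('head back',*G(275,162),69),('pad back top',*G(240+150,180),64)])
im=capture('side');q=proj('side',[540,-20,60]).astype(int);cv2.imwrite('pics/s19.png',cv2.resize(cv2.convertScaleAbs(im[q[1]-50:q[1]+50,q[0]-70:q[0]+70,::-1],alpha=1.5,beta=10),None,fx=5.6,fy=5.6,interpolation=cv2.INTER_CUBIC))
im=capture('top');q=proj('top',[540,-20,60]).astype(int);cv2.imwrite('pics/t19.png',cv2.resize(cv2.convertScaleAbs(im[q[1]-50:q[1]+50,q[0]-70:q[0]+70,::-1],alpha=1.5,beta=10),None,fx=5.6,fy=5.6,interpolation=cv2.INTER_CUBIC))
"
```

```text
head [ 0.96 16.99]
head [  1.4  -16.07]
slot [35.78 85.41]
slot [35.78 17.22]
slot [ 36.01 -30.2 ]
edge rear top [ 17.39 106.95]
edge [16.83 -6.25]
head back [-8.07 17.25]
pad back top [ 9.36 13.97]
```

View pics/s19.png

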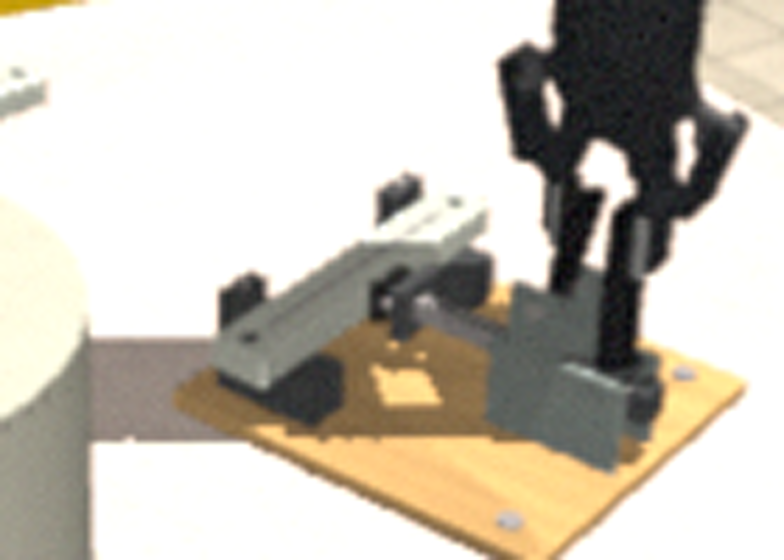

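View pics/t19.png

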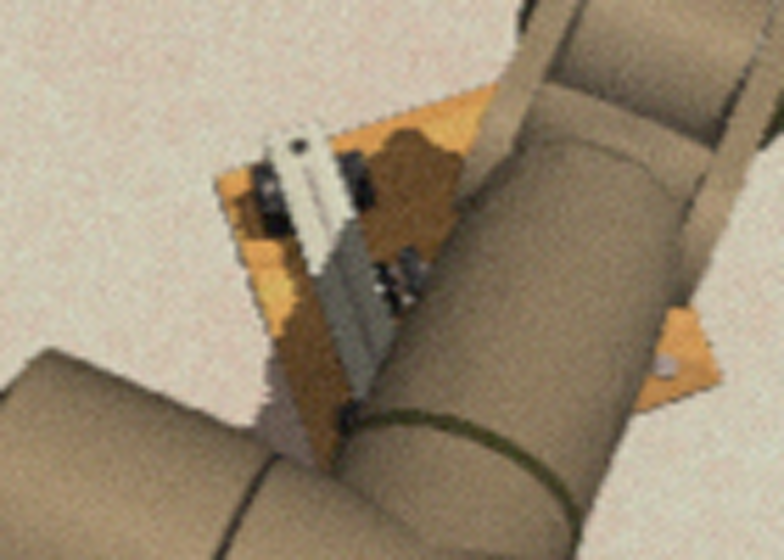

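```bash
python3 -c "
from h import *
s=sense();print(s['force'],s['grip_width'],s['time_s']);print(finish_job())"
```

```text
[-1.06481637  4.90904779  4.98611072] 0.5095280885080742 21.0
the job is handed in; nothing more can be done
None
```

I laid the long bar across both rests and let go of it. Measured from the wrist camera, it sat at fixture x ≈ 30 mm and y ≈ 1 mm. I then pumped the trigger 9 times through the handle and trigger, and handed the job in at 21 s with the last squeeze still held. `finish_job` gives no verdict, so these are my own last checks:

- **Bar:** it sits at fixture x ≈ 35.9 mm, where full contact with the stops would be 36 mm. It is square to within about 0.01 rad. I measured that along the visible part only, because the gripper hid the far end.
- **Pad:** pressed in about 6 mm, give or take 1, from the gap between head and pad (about 15.6 mm against 22 mm free). It never came near bottoming.
- **Trigger:** held with the gripper at about 43 mm opening, which is close to fully squeezed. About 5 N sideways and 5 N upward showed at the wrist.
- **Bystanders:** I never went near the short bar, screwdriver or tin, and none looked moved where it appeared in the pictures.

Some readings disagreed:

- **Stroke length:** strokes advanced the pusher about 6 mm each instead of the stated 8 to 9 mm. I worked from the measured head position instead of counting strokes.
- **Cameras:** the top and wrist cameras disagreed by about 4 mm in absolute position, so I used the wrist camera.
- **Pad face:** the measured pad face (about 16.8 mm) is about 1 mm short of the 18 mm expected against the stops, which is within the calibration error.
- **Early squeezes:** the first two put up to 26 N of upward force on the wrist. I removed most of it by raising the tool slightly as the fingers closed.

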